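Wedge the spring clip off the press bar and hang it on the rail

TASK

Free the lever bar of the tile press: take the wooden wedge from its board, slide it nose first up along the top of the slanting bar and under the bridge of the spring clip until the clip is spread and rides up off the bar on the wedge; do not pull or push the clip with the gripper while it is still clamped on the bar. Then lay the wedge back flat on its board and hang the clip astride the horizontal rail, fin upward, without throwing or dropping it. Leave the pots alone and let go of everything.

Things in the scene. Friction and masses are not known exactly. Their poses are not given: they have to be found in the camera images.
- press: Fixed bench tile press: green base plate 250 x 130 mm, 16 mm thick, carrying the slanting bar and a green fork. Origin on the bench straight below the clip's seat on the bar; x = the bar's uphill direction seen from above, z up. It stands left or right of the board.
- bar: The press's fixed round steel lever bar, diameter 36 mm, rising away from the robot at 24 degrees. Origin on its axis at the middle of the clip's seat, 170 mm above the bench; x = uphill along the bar, z = square to the bar, upward. It runs from x = -125 (free low end) to +115 mm. Its top line (z = 18 mm) is bare. A fin 18 mm wide runs below it (z -16 to -40).
- fork (a point): Point midway between the green fork's two plates, 27 mm uphill of the bar's origin, on the bar's axis (bar's axes). Plates: x -8 to 8, |y| 16 to 36, up to z = 50 mm. They stop the clip; the wedge passes between them. Downhill, a cross pin 64 mm long, 8 mm thick, 50 mm from here (4 mm below the axis) keeps the clip from sliding off: it has 2 mm play each way.
- clip_grip (a point): Centre of the black upright grip fin on the spring clip: 30 mm long (x), 12 mm thick (y), 36 mm high (z). The bridge's upper face is 18 mm and its underside 23 mm below this point. Axes as for clip_bridge. The whole clip weighs about 170 g.
- clip_bridge (a point): Middle of the underside of the spring clip's bridge. The clip is a steel saddle 34 mm long (x, along its channel, at first uphill), 52 mm wide (y), bridge 5 mm thick, z towards the fin. Seated, this point is 28 mm above the bar's axis: a 10 mm gap stays open over the bar. Two cheeks 28 mm apart inside reach 19 mm below it and rest on the bar. Clip on bar or blade is slippery (friction 0.15).
- clip_lips (a point): Midway between the clip's two inward rolled lips, 43 mm below the bridge's underside; clip's axes. The sprung legs reach 18 mm past the bar's axis; the lips, 24 mm apart at rest, clamp under the bar (2 N each, 5 N when spread over it). Raised some 15 mm, they are past the bar's widest part and the clip comes free, standing loosely over bar and wedge.
- wedge_grip (a point): Centre of the handle of the wooden wedge (172 mm long, 220 g; x towards the nose, z up from its flat sole). Handle 48 (x) x 34 (y) x 56 mm high; this point is 28 mm above the sole. Ahead the blade, 22 mm wide: a step 12 long, 38 high; a seat for the clip, 42 long, 33 high; a crest 4 long, 37 high; a 66 mm ramp down to the 4 mm nose. Starts flat on the board, nose away from the robot.
- wedge_nose (a point): Middle of the wedge's nose edge, 2 mm above the sole, 148 mm ahead of wedge_grip. Axes as for wedge_grip. With the nose about 90 mm uphill of the clip's middle the clip has snapped over the crest and rides in the blade's seat.
- board: Fixed wooden board on the bench, 250 (x) x 160 (y) x 12 mm thick, on which the wedge lies at first and must lie at the end. Origin at the centre of its underside.
- rail_mid (a point): Middle of the fixed horizontal steel rail: round bar 12 mm in diameter, 160 mm between its two posts, along this frame's y; z up. This point is on its axis, 180 mm above the bench. The rail stands on the other side of the board from the press.
- bottle_pot_c (a point): Bystander: terracotta bottle 140 mm high, 90 mm across; this point is 70 mm above its foot, on its axis.
- bowl: Bystander: small glazed bowl 100 mm across, 50 mm high; origin at the centre of its foot.
- mug: Bystander: terracotta mug 74 mm across, 85 mm high; origin at the centre of its foot.
Not all that is in view belongs to the job. There is more than one size of the part that bears clip_grip; the job needs the smaller. Of the things shaped like the part that bears rail_mid, the bare steel one is meant.

How it is judged:
By the outcome, as a careful person would: the job done as asked, in the order asked, and still so for the second after the job is handed in, with the robot touching nothing.
It also fails if it takes over 72 s, if anything falls off the work surface, if the arm or the gripper's body presses on something with over 40 N, if the wrist force passes 120 N, or if a joint passes its speed limit or range.

ROBOT

A 6-joint arm with a two-finger parallel gripper is mounted at the origin on the work surface. World frame = base frame: x ahead of the robot, y to its left, z up, the work surface at z = 0. Lengths are in mm, angles in rad, forces in N, time in s.
With the tool pointing down it reaches from about 350 to 875 mm from the base axis. Payload 4.2 kg.
Tool frame: the origin (TCP) lies midway between the tips of the shut fingers; the grasp point (between the pads) lies 19 mm behind it (arm.tcp_to_grasp is the distance from the TCP to the grasp point, in mm); z points along the fingers, y is the line along which they close (so a half turn about z gives the same grasp; the last joint's range is limited). The gripper opens to 85 mm and grips with 20 to 120 N. Pads are 22 mm wide; open, the fingers measure 114 mm over their backs; the gripper's body (76 mm by 85 mm) begins 54 mm behind the grasp point. The pads swing forward as they close: fully open they stand 13 mm farther back than shut.
Start: joints at [-0.949, 0.385, 0.008, 0, -1.194, -0.259], TCP at [221.822, -584.289, 231.312] pointing down, gripper open.
Joint ranges: [-3.14, 3.14], [-1.21, 2.06], [-1.07, 1.41], [-3.16, 2.05], [-2.99, -0.16], [-3.1, 3.1]. Speed limits (rad/s): [2.79, 2.79, 3.14, 3.14, 3.14, 3.14].

INTERFACE

Orientations are given as a unit quaternion [x, y, z, w].
In Python, from bench import arm, imaging, job, models gives the robot as it stands.
- The arm moves only by the tool arm_command, never from a script. Its argument "rows" is a list of rows, each an object with "grip": the opening, from 0 (shut) to 1 (fully open); "linear": the shift along the tool's x, y, z in mm, a list of three; "rot": the turn, a rotation vector about the tool's x, y, z in rad, a list of three. In form: [{"grip": grip, "linear": [tx, ty, tz], "rot": [rx, ry, rz]}, ...]. A call has 1 to 10 rows; each row is the pose to reach, as a shift and turn from the pose commanded when the call began, along the tool's axes at that moment; what a row does not reach only later rows make up. A row lasts 1/8 s, in which the tool goes at most 62.5 mm and 10.7 degrees, less where a joint would pass 70% of its speed; a pose out of reach is approached as far as the arm can. A call with a gripper value outside its range is refused whole. The fingers move at their own pace and stop on an object; the grip force is fixed at half the most. Time passes only in rows, so rows that repeat a pose let the fingers close. It gives the time, the measured TCP pose, the force, the opening and the grip force at its end, in the units of the state.
- arm.read_state(): the state, without advancing time (a new reading comes with each control period).
- imaging.get_image(name): name is "scene" or "side" or "wrist"; returns a dict with "frame" (420x560x3 uint8, red, green, blue), "fx", "fy", "cx", "cy" (pixels), "k1" (the pictures are not rectified: a ray, as slopes to the right and down, at radius r is drawn at 1 + k1 r^2 times it, then the intrinsics apply), "extrinsics" (4x4, takes a point from world to camera coordinates); the wrist camera has in their place "T_tool_cam" (4x4, takes a point from camera to tool coordinates, whose origin is the TCP and whose axes are the flange's). Camera axes: x right, y down, z forward; pixel columns grow to the right and rows downward; lengths in mm; the calibration is good to about 2 mm. A picture is of the moment at which its call begins: read the wrist's pose just before it. There is no depth.
- job.job_done(): hands the job in; it is judged then, once.
Trained networks look in a picture, given as the dict that the camera call returned (one of the last four; its "shot" number tells which), for a name from the list of things; names that differ only in an ending like _2 or _b are one class to them, and where a whole thing is asked for, a point or a joint stands for the part that bears it (a point fixed in the world has none). Each returns a list of dicts, best first, with "score" (0 to 1); they miss things now and then, are a little off and sometimes report something else, mostly with a low value. They report only what shows in the picture. A call takes as long as a camera call. They do not tell look-alikes from the thing itself.
- models.spot_in(picture, query): "rect" ([left, top, right, bottom] in pixels, round what is visible of it).
- models.tip_of(picture, query): "pixel" ([column, row] in pixels: a listed point, or the origin of a listed thing).
The state is a dict: "clock": time; "joints": joint angles; "joint_vel": joint speeds; "joint_efforts": joint torques, N m; "position": TCP position; "ee_rot": TCP orientation; "contact_force": force on the tool from outside, world axes, zero at the start; "wrist_torque": the same for the moment, N m; "gripper_width": finger opening in mm; "grasp_force": force on a finger pad.
Only numpy, scipy, OpenCV 4.12 (cv2) and the standard library are available. Lean on these libraries where they do the work, as an engineer would, in place of code of your own. Each camera call takes 0.05 s, during which the arm holds its last target. There are 200 camera calls.

## Working session

There is one attempt and no reset: what is moved stays moved. The work goes in short steps, Python scripts to look and compute and a tool call to move; the robot and the scene stay as the last step left them, time stands still between calls to the robot, and variables do not carry over. Pictures are saved under pics/ and viewed, at most 10 in all, crops included, and the job is handed in when it is done.

Besides the shell and the picture viewer there is one more tool, called after ">>>" as a command line: name --argument value ..., lists and objects as JSON in quotes. arm_command: Moves the arm, as the interface text tells. Its arguments: {"type":"object","properties":{"rows":{"type":"array"}},"required":["rows"]}

```bash
mkdir -p pics; ls; cat > h.py <<'E'
import numpy as np, cv2
from scipy.spatial.transform import Rotation as R
from bench import arm, imaging, job, models
def ext(p, st=None):
    if "extrinsics" in p: return np.array(p["extrinsics"])
    T=np.eye(4); T[:3,:3]=R.from_quat(st["ee_rot"]).as_matrix(); T[:3,3]=st["position"]
    return np.linalg.inv(T@np.array(p["T_tool_cam"]))
def snap(name):
    st=arm.read_state(); p=imaging.get_image(name); p["E"]=ext(p,st); return p
def save(p,fn): cv2.imwrite("pics/"+fn, p["frame"][:,:,::-1])
def ray(p,px):
    d=np.array([(px[0]-p["cx"])/p["fx"],(px[1]-p["cy"])/p["fy"]]); u=d.copy()
    for _ in range(20): u=d/(1+p["k1"]*(u@u))
    E=p["E"]; v=E[:3,:3].T@np.array([u[0],u[1],1]); o=-E[:3,:3].T@E[:3,3]
    return o,v/np.linalg.norm(v)
def proj(p,X):
    c=p["E"]@np.append(X,1); u=c[:2]/c[2]; u=u*(1+p["k1"]*(u@u)); return np.array([u[0]*p["fx"]+p["cx"],u[1]*p["fy"]+p["cy"]])
def tri(obs):
    A=np.zeros((3,3)); b=np.zeros(3); L=[ray(p,q) for p,q in obs]
    for o,v in L: M=np.eye(3)-np.outer(v,v); A+=M; b+=M@o
    X=np.linalg.solve(A,b); return X, max(np.linalg.norm((np.eye(3)-np.outer(v,v))@(X-o)) for o,v in L)
def atz(p,px,z):
    o,v=ray(p,px); return o+v*(z-o[2])/v[2]
E
python3 - <<'E'
from h import *
P={n:snap(n) for n in("scene","side","wrist")}
save(P["wrist"],"w0.png")
cv2.imwrite("pics/a.png",np.hstack([P["scene"]["frame"]])[:,:,::-1]); save(P["side"],"b.png")
for n,p in P.items(): print(n,p["fx"],p["cx"],p["k1"],(-p["E"][:3,:3].T@p["E"][:3,3]).round())
print(arm.read_state())
for q in "press bar fork clip_grip clip_bridge clip_lips wedge_grip wedge_nose board rail_mid bottle_pot_c bowl mug".split():
  for n in P:
    print(q,n,[(np.round(d["pixel"]).tolist(),round(d["score"],2)) for d in models.tip_of(P[n],q)][:4])
E
```

```text
pics
scene 484.05314966308396 280.84191006053504 -0.049222733421405034 [1181.  913. 1064.]
side 389.6639102185517 275.40795063035364 -0.06359788298812032 [ 122.  773. 1036.]
wrist 312.83718145361416 282.2913328531135 -0.002063244725652558 [ 161. -606.  374.]
{'clock': 0.15, 'joints': array([-9.49400466e-01,  3.85400647e-01,  6.96844945e-03, -2.80321728e-04,
       -1.19398967e+00, -2.58607643e-01]), 'joint_vel': array([-0.00045867, -0.00123808,  0.00538063,  0.00242967,  0.00203388,
        0.00066445]), 'joint_efforts': array([ 2.10358812e-03, -3.92680836e+01,  1.88582522e+01,  4.18851659e+00,
       -3.38692276e-03, -2.20370687e-06]), 'position': array([ 221.66027568, -583.93009838,  230.4822347 ]), 'ee_rot': array([-1.80350092e-01,  9.83602138e-01,  7.90848226e-04, -2.28315759e-04]), 'contact_force': array([-0.90423768, -0.38578522, -0.04842917]), 'wrist_torque': array([-0.00494324,  0.02924842, -0.03194872]), 'grasp_force': 0.0, 'gripper_width': 85.58952105722938}
press scene [([311.0, 314.0], 0.62)]
press side [([216.0, 278.0], 0.76), ([209.0, 252.0], 0.46)]
press wrist []
bar s
[... 839 characters left out ...]
nose scene [([260.0, 246.0], 0.57)]
wedge_nose side [([263.0, 215.0], 0.87), ([370.0, 180.0], 0.62)]
wedge_nose wrist []
board scene [([290.0, 250.0], 0.98)]
board side [([281.0, 236.0], 0.61)]
board wrist []
rail_mid scene [([306.0, 153.0], 0.82), ([213.0, 170.0], 0.57), ([320.0, 262.0], 0.23)]
rail_mid side [([290.0, 144.0], 0.75), ([366.0, 180.0], 0.7)]
rail_mid wrist []
bottle_pot_c scene [([215.0, 255.0], 0.97), ([288.0, 246.0], 0.53)]
bottle_pot_c side [([229.0, 197.0], 0.91)]
bottle_pot_c wrist []
bowl scene [([423.0, 314.0], 0.97)]
bowl side [([260.0, 365.0], 0.82), ([280.0, 236.0], 0.42)]
bowl wrist []
mug scene [([266.0, 167.0], 0.62)]
mug side [([368.0, 182.0], 0.64)]
mug wrist []
```

View pics/a.png

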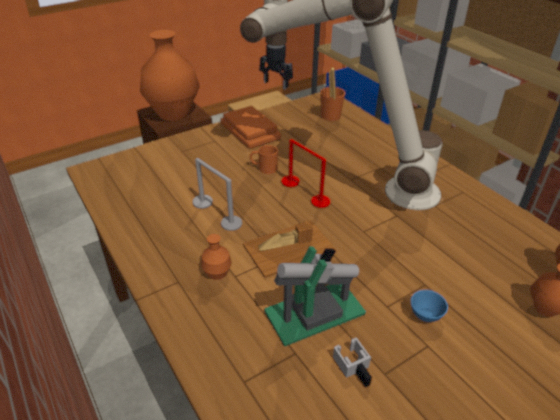

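View pics/b.png

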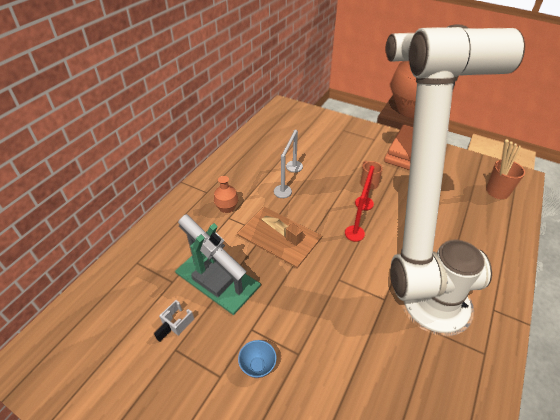

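```bash
python3 - <<'E'
from h import *
a=snap("scene");b=snap("side")
for n,x,y in [("fork",(311,270),(205,238)),("grip1",(327,255),(214,240)),("grip2",(360,374),(163,329)),("bridge",(322,261),(213,243)),("wgrip",(301,232),(295,236)),("nose",(260,246),(263,215)),("rail1",(306,153),(290,144)),("rail2",(213,170),(366,180)),("rail1x",(306,153),(366,180)),("bottle",(215,255),(229,197)),("bowl",(423,314),(260,365)),("board",(290,250),(281,236)),("mug",(266,167),(368,182)),("lips",(317,277),(207,250)),("press",(311,314),(216,278))]:
  X,e=tri([(a,x),(b,y)]); print(n,X.round(1),round(e,1))
E
```

```text
fork [652.4 251.6 182.9] 2.8
grip1 [608.6 259.9 214.4] 1.2
grip2 [658.1 478.5  19.4] 0.3
bridge [618.  255.2 192.8] 2.5
wgrip [490.4  -8.5  27.7] 3.9
nose [632.8 -31.9  27.9] 2.4
rail1 [517.2  12.8 379. ] 26.1
rail2 [ 448.1 -712.2 -196.1] 39.2
rail1x [ 339.  -212.4  175. ] 7.1
bottle [779.  -39.6  51.3] 4.8
bowl [374.  420.   -8.7] 1.1
board [ 5.429e+02 -1.000e-01 -6.900e+00] 5.1
mug [ 373.1 -413.9    5.1] 1.0
lips [638.7 264.2 156.1] 1.0
press [639.2 251.1  -3.6] 0.2
```

The first picture has the clip on the bar at scene (327,255) and a loose look-alike lying at (358,366). The second shows the steel rail at side (290,144) and the red one at (366,180).

- **Clip candidates:** on the bar at scene (327,255), or loose on the bench at (358,366). I choose the one on the bar.
- **Rail candidates:** steel at scene (213,170), or red at (306,153). I choose the steel one.
- **Wedge:** scene (285,240).

Next I raise the arm for a closer look.

```bash
cat >> h.py <<'E'
def Rt(yaw,pitch=0):
    y,p=np.radians([yaw,pitch]); d=np.array([np.cos(y),np.sin(y),0]); k=np.array([0,0,1.])
    z=np.sin(p)*d-np.cos(p)*k; x=-(np.cos(p)*d+np.sin(p)*k); return np.stack([x,np.cross(z,x),z],1)
def go(pos,Rm,st=None,grasp=False):
    "print the shift and turn bringing the TCP (or grasp point) to pos"
    st=st or arm.read_state(); C=R.from_quat(st["ee_rot"]).as_matrix(); pos=np.array(pos,float)
    if grasp: pos=pos+19*Rm[:,2]
    l=C.T@(pos-st["position"]); r=R.from_matrix(C.T@Rm).as_rotvec()
    print("lin",l.round(1).tolist(),"rot",r.round(3).tolist(),"| mm",round(np.linalg.norm(l)),"deg",round(np.degrees(np.linalg.norm(r)),1)); return l,r
E
python3 - <<'E'
from h import *
a=snap("scene");b=snap("side")
A,_=tri([(a,(197,161)),(b,(296,133))]);B,_=tri([(a,(231,181)),(b,(283,150))]);print(A,B,_)
cv2.imwrite("pics/c.png",np.hstack([cv2.resize(a["frame"][180:340,180:380],(400,320),interpolation=2),cv2.resize(b["frame"][120:320,150:350],(320,320),interpolation=2)])[:,:,::-1])
go((440,40,400),Rt(0))
E
```

```text
[ 673.76154082 -359.63115032  169.99566845] [ 642.52128929 -189.30436267  195.54931333] 12.479657740201752
lin [-425.5, 506.2, -168.7] rot [0.0, 0.0, 0.363] | mm 682 deg 20.8
```

View pics/c.png

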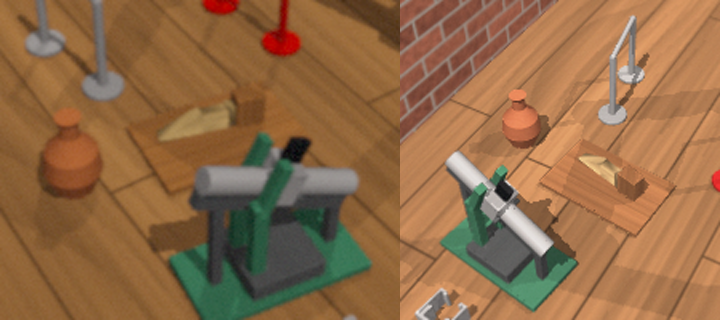

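The crop confirms the choice. The seated clip, with its black fin, is at crop (295,150) just below the green fork. The wedge is on its board at (215,115), nose away from the robot, and the larger loose clip is off to the side.

>>> arm_command --rows '[{"grip": 1,"linear": [0,0,-60],"rot": [0,0,0]},{"grip": 1,"linear": [-425,506,-169],"rot": [0,0,0.363]},{"grip": 1,"linear": [-425,506,-169],"rot": [0,0,0.363]},{"grip": 1,"linear": [-425,506,-169],"rot": [0,0,0.363]},{"grip": 1,"linear": [-425,506,-169],"rot": [0,0,0.363]},{"grip": 1,"linear": [-425,506,-169],"rot": [0,0,0.363]},{"grip": 1,"linear": [-425,506,-169],"rot": [0,0,0.363]},{"grip": 1,"linear": [-425,506,-169],"rot": [0,0,0.363]},{"grip": 1,"linear": [-425,506,-169],"rot": [0,0,0.363]},{"grip": 1,"linear": [-425,506,-169],"rot": [0,0,0.363]}]'

```text
clock: 3.55
position: [404.3, -59.7, 383.5]
ee_rot: [-0.0, 1.0, 0.0, 0.001]
contact_force: [0.7, -0.8, -0.2]
gripper_width: 85.8
grasp_force: 0.0
```

>>> arm_command --rows '[{"grip": 1,"linear": [-90,106,0],"rot": [0,0,0]},{"grip": 1,"linear": [-90,106,0],"rot": [0,0,0]},{"grip": 1,"linear": [-90,106,0],"rot": [0,0,0]},{"grip": 1,"linear": [-90,106,0],"rot": [0,0,0]}]'

```text
clock: 4.05
position: [494.4, 44.7, 382.1]
ee_rot: [-0.0, 1.0, -0.0, -0.001]
contact_force: [-0.6, -0.9, 0.2]
gripper_width: 85.6
grasp_force: 0.0
```

```bash
python3 - <<'E'
from h import *
w=snap("wrist"); save(w,"w1.png"); import pickle; pickle.dump(w,open("w1.pkl","wb"))
s=arm.read_state(); print(s["clock"],s["position"],s["ee_rot"]); go((440,40,400),Rt(0))
for q in "press bar fork clip_grip clip_bridge wedge_grip wedge_nose board rail_mid".split():
    print(q,[(np.round(d["pixel"]).tolist(),round(d["score"],2)) for d in models.tip_of(w,q)][:4])
E
```

```text
4.1 [493.9011808   43.92554941 382.57009163] [ 9.00107024e-05  9.99999939e-01 -1.86161368e-04 -2.82291066e-04]
lin [53.9, -3.9, -17.4] rot [-0.0, -0.001, -0.0] | mm 57 deg 0.0
press []
bar []
fork []
clip_grip [([536.0, 261.0], 0.57)]
clip_bridge [([462.0, 292.0], 0.89), ([517.0, 261.0], 0.65)]
wedge_grip [([255.0, 170.0], 0.57)]
wedge_nose [([235.0, 248.0], 0.74)]
board []
rail_mid [([24.0, 314.0], 0.91), ([23.0, 25.0], 0.71)]
```

View pics/w1.png

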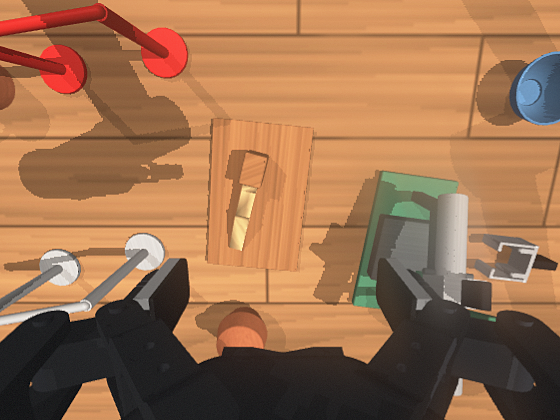

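This wrist view shows the wedge on its board, handle at (255,170) and nose at (236,249). The bar's low end is at about (452,195), the seated clip is hidden behind the right finger at about (470,292), and the larger loose clip is at (515,260). I'll look at the press from right above it.

```bash
python3 - <<'E'
from h import *
import pickle; w=pickle.load(open("w1.pkl","rb"))
h=atz(w,(255,169),60);n=atz(w,(236,249),14);print("handle,nose",h,n,np.linalg.norm((n-h)[:2]),np.degrees(np.arctan2(*(n-h)[1::-1])))
c=[atz(w,p,12) for p in[(213,118),(313,127),(301,271),(207,262)]];print("board",np.round(c,0).tolist(),np.mean(c,0))
print(tri([(w,(255,170)),(snap("scene"),(301,232)),(snap("side"),(295,236))]))
go((630,240,400),Rt(0))
E
```

```text
handle,nose [489.66415662   4.41018851  60.        ] [635.63035596 -36.04874703  14.        ] 151.46965641616833 -15.49231829974462
board [[415.0, -64.0, 12.0], [429.0, 94.0, 12.0], [679.0, 79.0, 12.0], [661.0, -89.0, 12.0]] [546.09476315   4.76748404  12.        ]
(array([492.4000431 ,  -1.57752037,  33.90387944]), np.float64(5.629245831583853))
lin [-135.8, 196.0, -17.2] rot [0.0, 0.0, -0.0] | mm 239 deg 0.0
```

>>> arm_command --rows '[{"grip": 1,"linear": [-135,195,-18],"rot": [0,0,0]},{"grip": 1,"linear": [-135,195,-18],"rot": [0,0,0]},{"grip": 1,"linear": [-135,195,-18],"rot": [0,0,0]},{"grip": 1,"linear": [-135,195,-18],"rot": [0,0,0]},{"grip": 1,"linear": [-135,195,-18],"rot": [0,0,0]},{"grip": 1,"linear": [-135,195,-18],"rot": [0,0,0]}]'

```text
clock: 5.4
position: [629.3, 239.1, 400.1]
ee_rot: [0.0, 1.0, -0.0, -0.0]
contact_force: [0.6, 0.0, 1.4]
gripper_width: 85.3
grasp_force: 0.0
```

```bash
python3 - <<'E'
from h import *
w=snap("wrist"); save(w,"w2.png"); import pickle; pickle.dump(w,open("w2.pkl","wb"))
s=arm.read_state(); print(s["clock"],s["position"],s["ee_rot"])
for q in "press bar fork clip_grip clip_bridge clip_lips".split():
    print(q,[(np.round(d["pixel"]).tolist(),round(d["score"],2)) for d in models.tip_of(w,q)][:4])
E
```

```text
5.45 [629.0039766  238.51401293 401.08483097] [ 3.10346308e-04  9.99999931e-01 -1.10122955e-04  1.72859492e-04]
press [([288.0, 168.0], 0.63)]
bar [([298.0, 183.0], 0.84)]
fork []
clip_grip [([430.0, 181.0], 0.9), ([301.0, 170.0], 0.67)]
clip_bridge [([413.0, 181.0], 0.94)]
clip_lips [([299.0, 186.0], 0.94), ([381.0, 178.0], 0.66)]
```

View pics/w2.png

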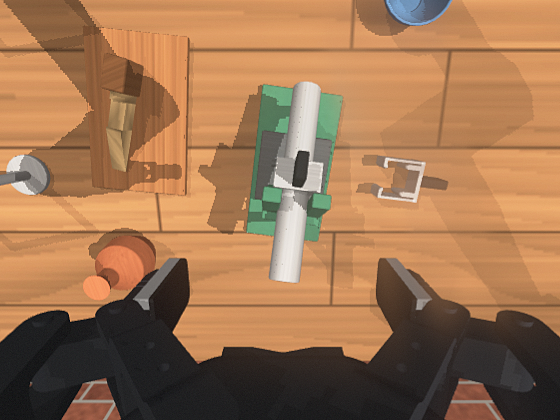

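Seen from above, the bar runs from its low end at (307,88) to its high end at (285,278). The seated clip's fin is at (301,168), the fork is at rows 190–210, and the loose clip is off at (405,180).

```bash
python3 - <<'E'
from h import *
import pickle; w=pickle.load(open("w2.pkl","rb"))
from scipy.optimize import least_squares
S=cv2.cvtColor(w["frame"],cv2.COLOR_RGB2HSV)
rows=[95,100,105,110,115,120,125,215,225,235,245,255,265]; pts=[]
for r in rows:
    xs=[x for x in range(255,335) if S[r,x,1]<45 and S[r,x,2]>90]
    # longest run
    runs=np.split(xs,np.where(np.diff(xs)>1)[0]+1); u=max(runs,key=len); pts.append((u[0]-.5,u[-1]+.5,r)); 
print([(a,b,r) for a,b,r in pts])
S24,C24=np.sin(np.radians(24)),np.cos(np.radians(24))
def bar(x0,y0,yaw,t): d=np.array([np.cos(yaw)*C24,np.sin(yaw)*C24,S24]); return np.array([x0,y0,170])+t*d
# unknown: lateral y0 at x0=615 & yaw. intersect with row
def res(p):
    T=np.linspace(-125,115,200); uv=np.array([proj(w,bar(625,p[0],p[1],t)) for t in T])
    return [np.interp(r,uv[:,1],uv[:,0])-(a+b)/2 for a,b,r in pts]
s=least_squares(res,[250,0.1]);print(s.x,np.degrees(s.x[1]),np.round(s.fun,1))
# along position: fin top etc
a,b=snap("scene"),snap("side")
yaw=s.x[1]
print("bridge tri",tri([(w,(299,170)),(a,(322,261)),(b,(213,243))]),"grip",tri([(w,(301,169)),(a,(327,255)),(b,(214,240))]))
for x0 in (605,610,615,620,625,630):
    y0=s.x[0]+np.tan(yaw)*(x0-625); d=np.array([np.cos(yaw),np.sin(yaw),0]);u=d*C24+np.array([0,0,S24]);n=-d*S24+np.array([0,0,C24]);o=np.array([x0,y0,170])
    print(x0,round(y0,1),*[ (k,proj(w,o+u*t+n*h).round()) for k,t,h in [("low",-125,18),("hi",115,18),("forkfront",19,50),("fin top front",-15,69),("pin",-23,-4),("bridgefront",-17,33)]])
E
```

```text
[(np.float64(291.5), np.float64(320.5), 95), (np.float64(291.5), np.float64(319.5), 100), (np.float64(290.5), np.float64(319.5), 105), (np.float64(289.5), np.float64(318.5), 110), (np.float64(288.5), np.float64(318.5), 115), (np.float64(288.5), np.float64(317.5), 120), (np.float64(287.5), np.float64(316.5), 125), (np.float64(275.5), np.float64(306.5), 215), (np.float64(274.5), np.float64(305.5), 225), (np.float64(273.5), np.float64(304.5), 235), (np.float64(272.5), np.float64(302.5), 245), (np.float64(271.5), np.float64(301.5), 255), (np.float64(270.5), np.float64(300.5), 265)]
[ 2.5567387e+02 -1.3616932e-01] -7.8019273519557855 [-0.  -0.1 -0.3  0.1  0.  -0.1  0.3  0.3  0.1 -0.1  0.2 -0.1 -0.3]
bridge tri (array([615.34301562, 256.61197126, 193.40561757]), np.float64(4.669179407421481)) grip (array([608.07326692, 259.56904113, 213.95603107]), np.float64(1.401692841846825))
605 258.4 ('low', array([312.,  58.])) ('hi', array([287., 260.])) ('forkfront', array([301., 165.])) ('fin top front', array([307., 126.])) ('pin', array([300., 145.])) ('bridgefront', array([303., 138.]))
610 257
[... 327 characters left out ...]
306., 137.])) ('pin', array([299., 154.])) ('bridgefront', array([302., 148.]))
620 256.4 ('low', array([310.,  72.])) ('hi', array([286., 272.])) ('forkfront', array([299., 180.])) ('fin top front', array([305., 142.])) ('pin', array([298., 158.])) ('bridgefront', array([301., 152.]))
625 255.7 ('low', array([309.,  76.])) ('hi', array([285., 276.])) ('forkfront', array([298., 184.])) ('fin top front', array([304., 147.])) ('pin', array([298., 162.])) ('bridgefront', array([300., 157.]))
630 255.0 ('low', array([309.,  80.])) ('hi', array([284., 281.])) ('forkfront', array([297., 189.])) ('fin top front', array([303., 152.])) ('pin', array([297., 166.])) ('bridgefront', array([300., 161.]))
```

```bash
python3 - <<'E'
from h import *
import pickle; w=pickle.load(open("w2.pkl","rb"))
cv2.imwrite("pics/w2c.png",cv2.resize(w["frame"][75:290,75:345],None,fx=2.7,fy=2.7,interpolation=2)[:,:,::-1])
E
```

```text
(no output)
```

View pics/w2c.png

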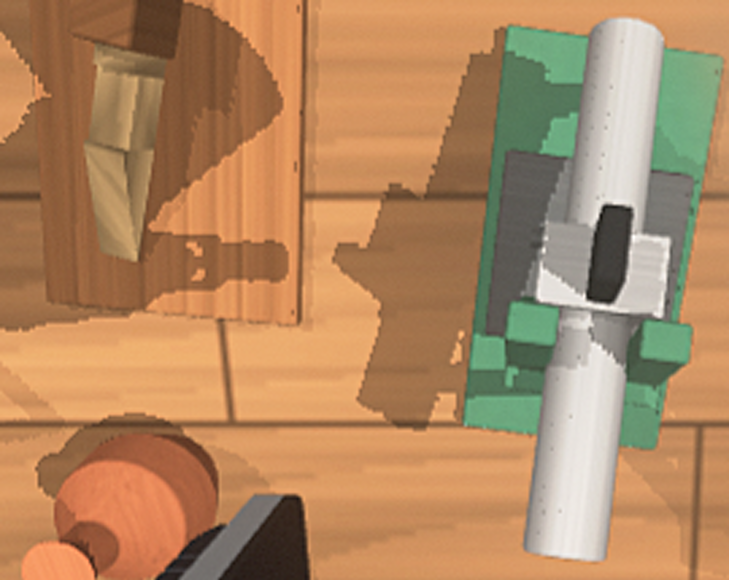

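The outline fits a bar origin at about (631, 255, 170) with yaw −7.8°. The crop also confirms a clean approach along the bar, with the fin at (612,250) and the fork gap around (590,320). Next I move above the wedge for a close look.

```bash
python3 - <<'E'
from h import *
import pickle; w1=pickle.load(open("w1.pkl","rb"));w2=pickle.load(open("w2.pkl","rb"))
print(tri([(w1,(236,249)),(w2,(119.4,169.8))]))
go((470,0,230),Rt(-10))
E
```

```text
(array([633.83237407, -35.28277832,  18.03191799]), np.float64(0.1998819729161053))
lin [159.0, -239.0, 171.0] rot [0.0, 0.0, 0.174] | mm 334 deg 10.0
```

>>> arm_command --rows '[{"grip": 1,"linear": [80,-120,40],"rot": [0,0,0.09]},{"grip": 1,"linear": [159,-239,171],"rot": [0,0,0.175]},{"grip": 1,"linear": [159,-239,171],"rot": [0,0,0.175]},{"grip": 1,"linear": [159,-239,171],"rot": [0,0,0.175]},{"grip": 1,"linear": [159,-239,171],"rot": [0,0,0.175]},{"grip": 1,"linear": [159,-239,171],"rot": [0,0,0.175]},{"grip": 1,"linear": [159,-239,171],"rot": [0,0,0.175]},{"grip": 1,"linear": [159,-239,171],"rot": [0,0,0.175]}]'

```text
clock: 6.85
position: [471.4, 0.7, 230.6]
ee_rot: [0.087, 0.996, 0.0, 0.001]
contact_force: [1.2, -0.9, 0.1]
gripper_width: 85.6
grasp_force: 0.0
```

```bash
python3 - <<'E'
from h import *
w=snap("wrist"); import pickle; pickle.dump(w,open("w3.pkl","wb"))
s=arm.read_state(); print(s["clock"],s["position"],s["ee_rot"])
for q in "wedge_grip wedge_nose board".split():
    print(q,[(np.round(d["pixel"]).tolist(),round(d["score"],2)) for d in models.tip_of(w,q)][:4])
cv2.imwrite("pics/w3c.png",cv2.resize(w["frame"][60:400,140:430],None,fx=1.7,fy=1.7,interpolation=2)[:,:,::-1])
E
```

```text
6.9 [471.45718491   0.99277049 230.58374468] [8.71340528e-02 9.96195920e-01 3.49938141e-04 1.10649083e-03]
wedge_grip [([286.0, 206.0], 0.74)]
wedge_nose [([273.0, 312.0], 0.75)]
board [([292.0, 239.0], 0.81)]
```

View pics/w3c.png

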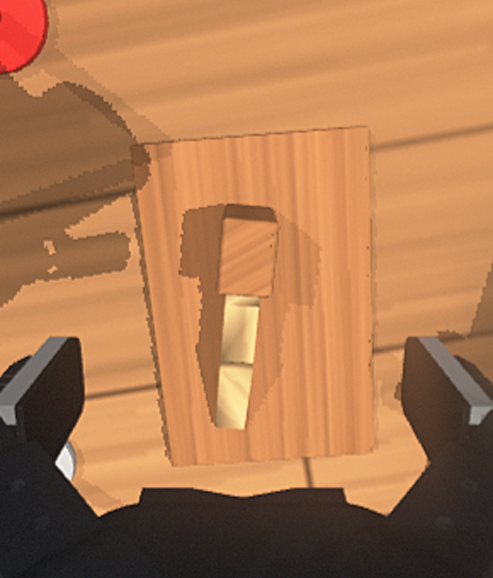

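The handle's top centre is at crop (248,258) and the nose at (229,429). That gives the grasp.

```bash
python3 - <<'E'
from h import *
import pickle; w=pickle.load(open("w3.pkl","rb"))
f=lambda x,y:(x/1.7+140-.2,y/1.7+60-.2)
H=[atz(w,f(*p),68) for p in[(224,217),(279,221),(272,299),(218,294)]]; N=atz(w,f(229.5,429),14)
c=np.mean(H,0); print("handle",c,"nose",N,"dist",np.linalg.norm((N-c)[:2]))
yaw=np.degrees(np.arctan2(*(N-c)[1::-1]));print("yaw",yaw,[np.degrees(np.arctan2(*(H[i]-H[j])[1::-1])) for i,j in((2,1),(3,0))],"w",np.linalg.norm(H[0]-H[1]),np.linalg.norm(H[1]-H[2]))
print("board",np.round([atz(w,f(*p),12) for p in[(131,145),(369,126),(372,452),(172,466)]],0).tolist())
print("hover");go((c[0],c[1],110),Rt(yaw,15),grasp=True); print("grasp");go((c[0],c[1],40),Rt(yaw,15),grasp=True)
E
```

```text
handle [490.64713969   1.93471003  68.        ] nose [636.91886261 -37.54399953  14.        ] dist 151.50572740241657
yaw -15.104224326061127 [np.float64(-14.047449405948436), np.float64(-14.937317438793263)] w 32.317512653656316 48.5424246370459
board [[415.0, -64.0, 12.0], [430.0, 94.0, 12.0], [678.0, 69.0, 12.0], [663.0, -89.0, 12.0]]
hover
lin [-23.9, 3.8, 138.5] rot [0.012, -0.261, 0.089] | mm 141 deg 15.8
grasp
lin [-23.8, 3.7, 208.5] rot [0.012, -0.261, 0.089] | mm 210 deg 15.8
```

>>> arm_command --rows '[{"grip": 1,"linear": [-24,4,60],"rot": [0.006,-0.13,0.045]},{"grip": 1,"linear": [-24,4,120],"rot": [0.012,-0.261,0.089]},{"grip": 1,"linear": [-24,4,140],"rot": [0.012,-0.261,0.089]},{"grip": 1,"linear": [-24,4,170],"rot": [0.012,-0.261,0.089]},{"grip": 1,"linear": [-24,4,195],"rot": [0.012,-0.261,0.089]},{"grip": 1,"linear": [-24,4,208],"rot": [0.012,-0.261,0.089]},{"grip": 1,"linear": [-24,4,208],"rot": [0.012,-0.261,0.089]}]'

```text
clock: 7.92
position: [500.9, 5.0, 41.3]
ee_rot: [0.135, 0.983, -0.024, 0.118]
contact_force: [0.1, -0.0, 0.9]
gripper_width: 85.4
grasp_force: 0.0
```

```bash
python3 - <<'E'
from h import *
s=arm.read_state();print(s["position"],s["contact_force"],s["gripper_width"]);go((490.8,1.8,40),Rt(-14.9,15),grasp=True)
E
```

```text
[500.85958657   4.96084252  41.31364486] [ 0.1212188  -0.00929127  0.91380587] 85.3822927705559
lin [8.5, -5.4, 18.3] rot [-0.019, -0.021, -0.011] | mm 21 deg 1.7
```

>>> arm_command --rows '[{"grip": 0,"linear": [0,0,0],"rot": [0,0,0]},{"grip": 0,"linear": [0,0,0],"rot": [0,0,0]},{"grip": 0,"linear": [0,0,0],"rot": [0,0,0]},{"grip": 0,"linear": [0,0,0],"rot": [0,0,0]},{"grip": 0,"linear": [0,0,0],"rot": [0,0,0]},{"grip": 0,"linear": [0,0,0],"rot": [0,0,0]},{"grip": 0,"linear": [0,0,0],"rot": [0,0,0]},{"grip": 0,"linear": [0,0,0],"rot": [0,0,0]}]'

```text
clock: 8.93
position: [499.6, 4.2, 41.7]
ee_rot: [0.134, 0.984, -0.025, 0.118]
contact_force: [-2.7, -0.5, 5.9]
gripper_width: 33.5
grasp_force: 59.7
```

```bash
python3 - <<'E'
from h import *
w=snap("wrist"); import pickle; pickle.dump(w,open("w4.pkl","wb")); save(w,"w4.png")
s=arm.read_state();print(s["clock"],s["position"],s["contact_force"],s["gripper_width"],s["grasp_force"])
C=R.from_quat(s["ee_rot"]).as_matrix(); print("grasp pt",s["position"]-19*C[:,2]); go((490.8,1.8,40),Rt(-14.9,15),grasp=True)
print([(d["pixel"],d["score"]) for q in("wedge_nose","wedge_grip") for d in models.tip_of(w,q)])
print("pred nose px",proj(w,(634.8,-36.5,14)))
E
```

```text
8.975 [499.56607021   4.22709601  41.70155689] [-3.26014204 -0.8819804   5.64134679] 33.01751980035696 59.70921456813812
grasp pt [495.29108838   5.76704943  60.15021737]
lin [7.6, -4.3, 18.9] rot [-0.021, -0.021, -0.007] | mm 21 deg 1.7
[]
pred nose px [278.10007303 381.54400629]
```

It closed 20 mm too high because the move had not settled. I open again, go down and re-grip.

>>> arm_command --rows '[{"grip": 1,"linear": [0,0,0],"rot": [0,0,0]},{"grip": 1,"linear": [0,0,0],"rot": [0,0,0]},{"grip": 1,"linear": [0,0,0],"rot": [0,0,0]},{"grip": 1,"linear": [8,0,19],"rot": [-0.021,-0.02,0]},{"grip": 1,"linear": [8,0,19],"rot": [-0.021,-0.02,0]},{"grip": 1,"linear": [8,0,19],"rot": [-0.021,-0.02,0]},{"grip": 1,"linear": [8,0,19],"rot": [-0.021,-0.02,0]}]'

```text
clock: 9.95
position: [501.1, 9.4, 39.6]
ee_rot: [0.134, 0.984, -0.023, 0.117]
contact_force: [-0.1, 0.1, -0.6]
gripper_width: 85.3
grasp_force: 0.0
```

```bash
python3 - <<'E'
from h import *
w=snap("wrist"); cv2.imwrite("pics/w4.png",w["frame"][:,:,::-1])
s=arm.read_state();print(s["clock"],s["position"],s["contact_force"],s["gripper_width"])
go((491.5,4,40),Rt(-14.9,15),grasp=True);C=R.from_quat(s["ee_rot"]).as_matrix(); print("grasp pt",s["position"]-19*C[:,2])
for k,X in dict(nose=(634.8,-36.5,14)).items(): print(proj(w,X))
E
```

```text
10.0 [501.13104186   9.35773333  39.60258665] [-0.00180061 -0.22941838 -0.62685385] 85.31836867817772
lin [7.1, -7.4, 16.9] rot [-0.017, -0.024, -0.008] | mm 20 deg 1.8
grasp pt [496.8932379   10.82668911  58.06560879]
[270.97217778 384.46513067]
```

View pics/w4.png

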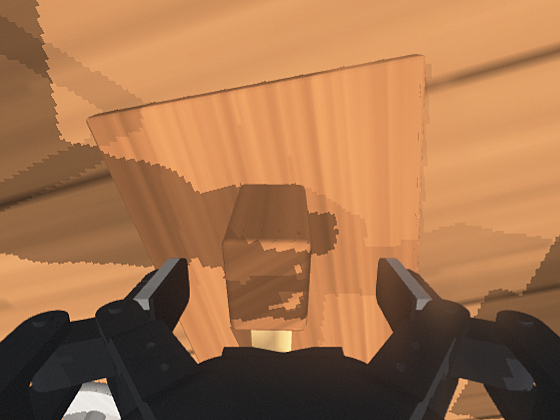

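```bash
python3 - <<'E'
from h import *
s=arm.read_state();print(s["joints"])
E
```

```text
[ 0.27322114  0.32418428 -0.96259944  1.00154528 -0.16052393 -3.09629771]
```

The joint limit at j5 stopped it: the tool is nearly in line with the forearm. I back off vertically and collect joint and pose data, so I can fit a kinematic model and choose feasible leans.

```bash
cat > kin.py <<'E'
import json; from h import *
def log():
    s=arm.read_state(); open("kin.jsonl","a").write(json.dumps([list(map(float,s["joints"])),list(map(float,s["position"])),list(map(float,s["ee_rot"]))])+"\n"); return s
E
python3 - <<'E'
from kin import *
open("kin.jsonl","w").write(json.dumps([[-9.49400466e-01,3.85400647e-01,6.96844945e-03,-2.80321728e-04,-1.19398967e+00,-2.58607643e-01],[221.66027568,-583.93009838,230.4822347],[-1.80350092e-01,9.83602138e-01,7.90848226e-04,-2.28315759e-04]])+"\n"); log()
go((480,10,160),Rt(-14.9,0))
E
```

```text
lin [-8.4, -6.9, -121.8] rot [-0.016, 0.238, -0.01] | mm 122 deg 13.7
```

>>> arm_command --rows '[{"grip": 1,"linear": [0,0,-50],"rot": [0,0,0]},{"grip": 1,"linear": [0,0,-100],"rot": [0,0.05,0]},{"grip": 1,"linear": [0,0,-120],"rot": [-0.02,0.15,0]},{"grip": 1,"linear": [0,0,-120],"rot": [-0.02,0.238,0]},{"grip": 1,"linear": [0,0,-120],"rot": [-0.02,0.238,0]},{"grip": 1,"linear": [0,0,-120],"rot": [-0.02,0.238,0]}]'

```text
clock: 10.75
position: [473.0, 17.5, 154.7]
ee_rot: [0.135, 0.991, 0.001, -0.0]
contact_force: [-0.4, 0.3, -0.1]
gripper_width: 85.2
grasp_force: 0.0
```

```bash
cat >> kin.py <<'E'
from scipy.optimize import least_squares
import itertools
def rx(a,i): return R.from_euler("xyz"[i],a).as_matrix()
def fk(q,P,sg):
    h,L1,L2,d5,L3,a1,e,ph=P; s1,s4,s6=sg[:3]
    o=np.array([0,0,h]); M=rx(q[0],2); o=o+M@[a1,0,0]
    A=M@rx(q[1],1); o=o+A@[0,0,L1]
    B=M@rx(q[1]-q[2],1); o=o+B@[L2,0,e]     # forearm along local x
    C=B@rx(s4*q[3],0); D=C@rx(-q[4],1); o=o+D@[0,d5,0]
    o=o+D@[L3,0,0]; E=D@rx(s6*q[5]+ph,0)
    return o, E@np.array([[0,0,1],[0,1,0],[-1,0,0.]])   # tool z = local x
def data(): return [json.loads(l) for l in open("kin.jsonl")]
def fit():
    best=None
    for s4,s6,ph0 in itertools.product((1,-1),(1,-1),(0,1.57,3.14,-1.57)):
        def f(P):
            r=[]
            for q,p,o in data():
                x,M=fk(q,P,(1,s4,s6)); r+=list(x-p)+list(300*R.from_matrix(M.T@R.from_quat(o).as_matrix()).as_rotvec())
            r+=list((np.array(P)[:7]-[200,420,420,-150,300,0,0])*.003); return r
        s=least_squares(f,[200,420,420,-150,300,0,0,ph0])
        if best is None or s.cost<best[0]: best=(s.cost,s.x,(1,s4,s6),s.fun)
    return best
E
python3 - <<'E'
from kin import *
s=log(); print(s["clock"],s["position"],s["joints"]); b=fit(); print(b[0],b[1].round(2),b[2],b[3].round(1))
E
```

```text
10.75 [473.01477206  17.46304237 154.72490872] [ 0.3799641   0.20423847 -0.46301294 -0.00248919 -0.90323465 -2.21968644]
0.10183416688543237 [ 1.6077e+02  5.6479e+02  4.2181e+02 -1.5980e+02  2.9775e+02  3.0000e-02
 -1.0000e-02 -1.5700e+00] (1, -1, -1) [-0.   0.   0.   0.  -0.   0.  -0.  -0.   0.   0.  -0.  -0.   0.   0.
 -0.   0.  -0.  -0.  -0.1  0.4  0.  -0.  -0.   0.  -0. ]
```

```bash
cat >> kin.py <<'E'
LO=np.array([-3.14,-1.21,-1.07,-3.16,-2.99,-3.1])+.03; HI=np.array([3.14,2.06,1.41,2.05,-.16,3.1])-.03
def ik(pos,Rm,P,sg,n=60,q0=None,seed=0):
    rng=np.random.default_rng(seed); out=[]
    def f(q):
        x,M=fk(q,P,sg); return np.r_[(x-pos)/100,R.from_matrix(M.T@Rm).as_rotvec()]
    for i in range(n):
        s=least_squares(f,np.clip(q0,LO+1e-6,HI-1e-6) if q0 is not None else rng.uniform(LO,HI),bounds=(LO,HI),max_nfev=60)
        if s.cost<1e-6 and not any(np.abs(s.x-o).max()<.05 for o in out): out.append(s.x)
        if q0 is not None: break
    return out
O=np.array([631,255,170.]); YB=-7.8
def barpt(t,hh,lat=0):
    y=np.radians(YB);d=np.array([np.cos(y),np.sin(y),0]);c,s=np.cos(np.radians(24)),np.sin(np.radians(24))
    return O+t*(d*c+[0,0,s])+hh*(-d*s+np.array([0,0,c]))+lat*np.array([-d[1],d[0],0])
def pose(c,yaw,p,flip):
    Rm=Rt(yaw,p)
    if flip: Rm=Rm@np.diag([-1,-1,1.])
    return np.array(c)+19*Rm[:,2],Rm
E
python3 - <<'E'
from kin import *
b=fit(); P,sg=b[1],b[2]; json.dump([list(P),sg],open("P.json","w"))
for L in (-10,0,10,20):
  for fl in (0,1):
    for n,c,yaw,p in [("board",(491,4,40),-15,L),("barstart",barpt(-195,46),YB,24+L),("barend",barpt(-58,46),YB,24+L)]:
      S=ik(*pose(c,yaw,p,fl),P,sg,n=25)
      print(L,fl,n,[x.round(2).tolist() for x in S])
E
```

```text
-10 0 board [[0.28, 0.49, -0.41, -0.12, -0.82, -2.03]]
-10 0 barstart [[0.98, 0.26, -0.68, 0.42, -0.56, -3.04]]
-10 0 barend [[0.78, 0.34, -0.35, 0.29, -0.75, -2.69]]
-10 1 board [[0.28, 0.49, -0.41, -0.12, -0.82, 1.12]]
-10 1 barstart [[0.98, 0.26, -0.68, 0.42, -0.56, 0.1]]
-10 1 barend [[0.78, 0.34, -0.35, 0.29, -0.75, 0.46]]
0 0 board [[0.34, 0.43, -0.57, -0.0, -0.57, -2.17]]
0 0 barstart [[0.93, 0.23, -0.9, 1.04, -0.43, 2.69]]
0 0 barend [[0.8, 0.3, -0.58, 0.68, -0.55, -3.07]]
0 1 board [[0.34, 0.43, -0.57, -0.0, -0.57, 0.97]]
0 1 barstart [[0.93, 0.23, -0.9, 1.04, -0.43, -0.45]]
0 1 barend [[0.8, 0.3, -0.58, 0.68, -0.55, 0.08]]
10 0 board [[0.37, 0.38, -0.84, 0.45, -0.24, -2.63]]
10 0 barstart [[0.77, 0.23, -1.01, 1.7, -0.46, 2.18]]
10 0 barend [[0.68, 0.27, -0.78, 1.37, -0.43, 2.64]]
10 1 board [[0.37, 0.38, -0.84, 0.45, -0.24, 0.51]]
10 1 barstart [[0.77, 0.23, -1.01, 1.7, -0.46, -0.96]]
10 1 barend [[0.68, 0.27, -0.78, 1.37, -0.43, -0.5]]
20 0 board []
20 0 barstart []
20 0 barend [[0.54, 0.27, -0.86, 1.96, -0.49, 2.18]]
20 1 board []
20 1 barstart []
20 1 barend [[0.54, 0.27, -0.86, 1.96, -0.49, -0.96]]
```

The model fits to sub-millimetre. Turning the gripper half round (flip) with a lean of about 4° is feasible everywhere, so I turn the tool above the wedge.

```bash
python3 - <<'E'
from kin import *
P,sg=json.load(open("P.json")); q=arm.read_state()["joints"]; a=fk(q,P,sg)[1]; q2=q.copy(); q2[5]+=.5; print(R.from_matrix(a.T@fk(q2,P,sg)[1]).as_rotvec())
E
```

```text
[-2.82109565e-17  4.93587893e-18 -5.00000000e-01]
```

>>> arm_command --rows '[{"grip": 1,"linear": [0,0,-40],"rot": [0,0,-0.18]},{"grip": 1,"linear": [0,0,-70],"rot": [0,0,-0.36]},{"grip": 1,"linear": [0,0,-70],"rot": [0,0,-0.54]},{"grip": 1,"linear": [0,0,-70],"rot": [0,0,-0.72]},{"grip": 1,"linear": [0,0,-70],"rot": [0,0,-0.9]},{"grip": 1,"linear": [0,0,-70],"rot": [0,0,-1.08]},{"grip": 1,"linear": [0,0,-70],"rot": [0,0,-1.26]},{"grip": 1,"linear": [0,0,-70],"rot": [0,0,-1.44]},{"grip": 1,"linear": [0,0,-70],"rot": [0,0,-1.57]},{"grip": 1,"linear": [0,0,-70],"rot": [0,0,-1.57]}]'

```text
clock: 12.0
position: [472.7, 17.4, 224.4]
ee_rot: [-0.605, 0.796, 0.001, -0.0]
contact_force: [0.3, -0.2, 0.3]
gripper_width: 85.2
grasp_force: 0.0
```

>>> arm_command --rows '[{"grip": 1,"linear": [0,0,0],"rot": [0,0,-0.18]},{"grip": 1,"linear": [0,0,0],"rot": [0,0,-0.36]},{"grip": 1,"linear": [0,0,0],"rot": [0,0,-0.54]},{"grip": 1,"linear": [0,0,0],"rot": [0,0,-0.72]},{"grip": 1,"linear": [0,0,0],"rot": [0,0,-0.9]},{"grip": 1,"linear": [0,0,0],"rot": [0,0,-1.08]},{"grip": 1,"linear": [0,0,0],"rot": [0,0,-1.26]},{"grip": 1,"linear": [0,0,0],"rot": [0,0,-1.44]},{"grip": 1,"linear": [0,0,0],"rot": [0,0,-1.57]},{"grip": 1,"linear": [0,0,0],"rot": [0,0,-1.57]}]'

```text
clock: 13.25
position: [473.5, 17.8, 225.3]
ee_rot: [0.991, -0.137, -0.0, -0.002]
contact_force: [0.2, 0.1, 0.3]
gripper_width: 85.3
grasp_force: 0.0
```

```bash
python3 - <<'E'
from kin import *
w=snap("wrist"); import pickle; pickle.dump(w,open("w5.pkl","wb")); s=log(); print(s["clock"],s["position"],s["joints"])
for q in "wedge_grip wedge_nose".split(): print(q,[(np.round(d["pixel"],1).tolist(),round(d["score"],2)) for d in models.tip_of(w,q)][:4])
cv2.imwrite("pics/w5c.png",cv2.resize(w["frame"][90:420,150:430],None,fx=1.8,fy=1.8,interpolation=2)[:,:,::-1])
E
```

```text
13.3 [473.63533042  17.91547238 225.40519023] [ 0.37950311  0.13059887 -0.35551204 -0.00371487 -1.08352286  0.91826102]
wedge_grip [([290.5, 172.2], 0.64)]
wedge_nose [([288.6, 22.0], 0.58)]
```

View pics/w5c.png

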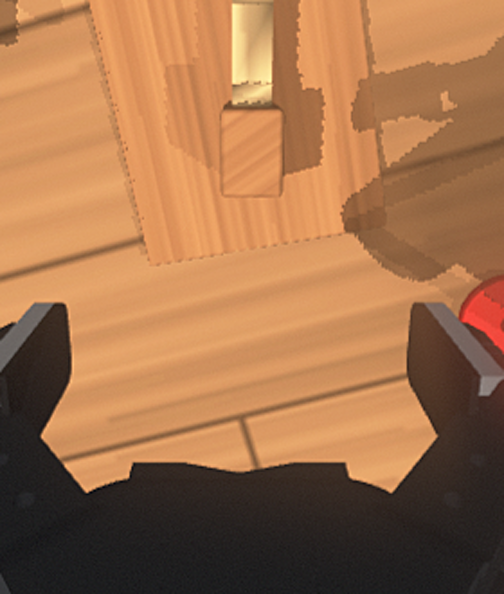

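The handle top is at crop (252,152) and the blade points straight up the picture, so the tool yaw is aligned.

```bash
python3 - <<'E'
from kin import *
import pickle; w=pickle.load(open("w5.pkl","rb")); P,sg=json.load(open("P.json"))
f=lambda x,y:(x/1.8+150-.2,y/1.8+90-.2)
H=[atz(w,f(*p),68) for p in[(222,107),(284,109),(282,196),(220,196)]]; N=atz(w,(288.6,22),14); c=np.mean(H,0)
yaw=np.degrees(np.arctan2(*(N-c)[1::-1]));print(c,N,"dist",np.linalg.norm((N-c)[:2]),"yaw",yaw,[np.degrees(np.arctan2(*(H[i]-H[j])[1::-1])) for i,j in((0,3),(1,2))])
yaw=-15.; y=np.radians(yaw); g=c-5*np.array([np.cos(y),np.sin(y),0]); g[2]=42
for z in(110,42):
  g[2]=z; p=pose(g,yaw,4,1); go(*p); print([x.round(2).tolist() for x in ik(*p,P,sg,q0=arm.read_state()["joints"])])
E
```

```text
[492.67256921   6.37676973  68.        ] [634.63437518 -32.62806336  14.        ] dist 147.2227270502628 yaw -15.363243851165748 [np.float64(-17.493686168830482), np.float64(-15.884631465438364)]
lin [17.6, 6.8, 134.7] rot [-0.004, 0.07, -0.012] | mm 136 deg 4.1
[[0.37, 0.29, -0.58, 0.07, -0.65, 0.88]]
lin [17.6, 7.1, 202.7] rot [-0.004, 0.07, -0.012] | mm 204 deg 4.1
[[0.37, 0.4, -0.66, 0.09, -0.46, 0.85]]
```

>>> arm_command --rows '[{"grip": 1,"linear": [18,7,60],"rot": [0,0.07,0]},{"grip": 1,"linear": [18,7,120],"rot": [0,0.07,0]},{"grip": 1,"linear": [18,7,140],"rot": [0,0.07,0]},{"grip": 1,"linear": [18,7,170],"rot": [0,0.07,0]},{"grip": 1,"linear": [18,7,195],"rot": [0,0.07,0]},{"grip": 1,"linear": [18,7,203],"rot": [0,0.07,0]},{"grip": 1,"linear": [18,7,203],"rot": [0,0.07,0]},{"grip": 1,"linear": [18,7,203],"rot": [0,0.07,0]}]'

```text
clock: 14.4
position: [490.8, 8.0, 24.1]
ee_rot: [0.99, -0.135, 0.036, 0.002]
contact_force: [-0.1, -0.5, -0.7]
gripper_width: 85.3
grasp_force: 0.0
```

```bash
python3 - <<'E'
from kin import *
s=log();C=R.from_quat(s["ee_rot"]).as_matrix(); print("grasp pt",s["position"]-19*C[:,2],s["contact_force"],s["joints"].round(2))
E
```

```text
grasp pt [489.492984     8.24897374  43.08353033] [-0.10741143 -0.54002552 -0.6756907 ] [ 0.37  0.4  -0.65  0.09 -0.46  0.85]
```

>>> arm_command --rows '[{"grip": 0,"linear": [0,0,0],"rot": [0,0,0]},{"grip": 0,"linear": [0,0,0],"rot": [0,0,0]},{"grip": 0,"linear": [0,0,0],"rot": [0,0,0]},{"grip": 0,"linear": [0,0,0],"rot": [0,0,0]},{"grip": 0,"linear": [0,0,0],"rot": [0,0,0]},{"grip": 0,"linear": [0,0,0],"rot": [0,0,0]},{"grip": 0,"linear": [0,0,0],"rot": [0,0,0]},{"grip": 0,"linear": [0,0,0],"rot": [0,0,0]}]'

```text
clock: 15.4
position: [490.2, 7.7, 23.7]
ee_rot: [0.99, -0.135, 0.035, 0.002]
contact_force: [-1.7, -0.4, 5.8]
gripper_width: 33.5
grasp_force: 60.3
```

```bash
python3 - <<'E'
from kin import *
P,sg=json.load(open("P.json"))
s=log();C=R.from_quat(s["ee_rot"]).as_matrix(); G=s["position"]-19*C[:,2]
print("grasp pt",G,s["contact_force"],s["gripper_width"],s["grasp_force"])
# wedge pose: flat, yaw of tool; C = W * rel
d=C[:,0].copy(); d[2]=0; d/=np.linalg.norm(d); W=np.stack([d,np.cross([0,0,1],d),[0,0,1]],1)
print("yaw",np.degrees(np.arctan2(d[1],d[0])),"lean",np.degrees(np.arcsin(C[:,2]@d)))
# wedge sole ref = point below wedge_grip; measured handle centre (492.7,6.4)
h=np.array([492.7,6.4,12.]); off=W.T@(h-G); print("wedge ref from grasp in wedge axes",off)
rel=W.T@C; np.savez("rel.npz",rel=rel,tcp=W.T@(s["position"]-h))
E
```

```text
grasp pt [488.86406459   7.969248    42.64862295] [-1.66216361 -0.42842205  5.793291  ] 33.48015975978871 60.255961418151855
yaw -15.537175946278092 lean 4.027322073828895
wedge ref from grasp in wedge axes [  4.11610263  -0.48439542 -30.64862295]
```

The wedge is held (33.5 mm opening, 60 N). Next I plan the carry to the low end of the bar.

```bash
cat >> kin.py <<'E'
def wpose(ref,yaw,pitch,lean=None):
    "TCP pose for wedge sole-ref at ref"
    Z=np.load("rel.npz"); y,p=np.radians([yaw,pitch]); d=np.array([np.cos(y),np.sin(y),0]);k=np.array([0,0,1.])
    u=np.cos(p)*d+np.sin(p)*k;n=-np.sin(p)*d+np.cos(p)*k; W=np.stack([u,np.cross(n,u),n],1)
    t=Z["tcp"].copy(); t[1]=0; return np.array(ref)+W@t, W@Z["rel"]
def wstate():
    "wedge sole-ref and axes now, in bar coordinates (t,lat,h above axis)"
    Z=np.load("rel.npz"); s=arm.read_state(); C=R.from_quat(s["ee_rot"]).as_matrix(); W=C@Z["rel"].T; t=Z["tcp"].copy(); t[1]=0
    ref=s["position"]-W@t; B=np.stack([barpt(1,0)-barpt(0,0),barpt(0,0,1)-barpt(0,0),barpt(0,1)-barpt(0,0)],1)
    return B.T@(ref-O), B.T@(ref+148*W[:,0]-O), R.from_matrix(B.T@W).as_rotvec(degrees=True), s
E
python3 - <<'E'
from kin import *
P,sg=json.load(open("P.json")); q=arm.read_state()["joints"]
for n,ref,yaw,p in [("up",(492.7,6.4,150),-15.5,0),("mid",(470,140,150),-11,12),("hover",barpt(-215,60),YB,24),("pre",barpt(-215,22),YB,24),("-180",barpt(-180,20),YB,24),("-120",barpt(-120,19),YB,24),("end",barpt(-56,19),YB,24),("lift",barpt(-56,75),YB,24)]:
    ps=wpose(ref,yaw,p); S=ik(*ps,P,sg,q0=q); print(n,ps[0].round(),[x.round(2).tolist() for x in S]); q=S[0] if S else q
print("up:");go(*wpose((492.7,6.4,150),-15.5,0)); print("hover:");go(*wpose(barpt(-215,60),YB,24))
E
```

```text
up [490.   7. 162.] [[0.37, 0.19, -0.48, 0.05, -0.84, 0.9]]
mid [465. 141. 161.] [[0.75, 0.11, -0.74, 0.41, -0.59, 0.31]]
hover [405. 286. 147.] [[1.05, 0.14, -0.95, 1.06, -0.52, -0.56]]
pre [420. 284. 112.] [[0.9, 0.21, -1.0, 1.36, -0.42, -0.75]]
-180 [453. 279. 125.] [[0.86, 0.21, -0.94, 1.28, -0.42, -0.62]]
-120 [508. 272. 148.] [[0.82, 0.24, -0.82, 1.11, -0.44, -0.39]]
end [565. 264. 174.] [[0.77, 0.27, -0.67, 0.92, -0.48, -0.14]]
lift [543. 267. 225.] [[0.86, 0.19, -0.6, 0.74, -0.62, 0.0]]
up:
lin [9.7, -0.1, -137.7] rot [0.0, -0.0, -0.001] | mm 138 deg 0.0
hover:
lin [-147.6, -245.9, -132.7] rot [0.038, 0.418, -0.133] | mm 316 deg 25.2
```

>>> arm_command --rows '[{"grip": 0,"linear": [4,0,-50],"rot": [0,0,0]},{"grip": 0,"linear": [8,0,-100],"rot": [0,0,0]},{"grip": 0,"linear": [10,0,-138],"rot": [0,0,0]},{"grip": 0,"linear": [-30,-50,-138],"rot": [0.008,0.09,-0.03]},{"grip": 0,"linear": [-60,-100,-138],"rot": [0.016,0.18,-0.06]},{"grip": 0,"linear": [-90,-150,-138],"rot": [0.025,0.27,-0.09]},{"grip": 0,"linear": [-120,-200,-136],"rot": [0.033,0.36,-0.115]},{"grip": 0,"linear": [-148,-246,-133],"rot": [0.038,0.418,-0.133]},{"grip": 0,"linear": [-148,-246,-133],"rot": [0.038,0.418,-0.133]},{"grip": 0,"linear": [-148,-246,-133],"rot": [0.038,0.418,-0.133]}]'

```text
clock: 16.65
position: [403.1, 288.6, 145.4]
ee_rot: [0.968, -0.063, 0.241, 0.014]
contact_force: [0.8, -1.3, -3.0]
gripper_width: 33.6
grasp_force: 61.4
```

>>> arm_command --rows '[{"grip": 0,"linear": [0,0,0],"rot": [0,0,0]},{"grip": 0,"linear": [0,0,0],"rot": [0,0,0]}]'

```text
clock: 16.9
position: [404.5, 285.1, 146.4]
ee_rot: [0.968, -0.066, 0.241, 0.014]
contact_force: [-0.3, -0.1, -2.2]
gripper_width: 33.5
grasp_force: 61.4
```

```bash
python3 - <<'E'
from kin import *
w=snap("wrist"); s=snap("side"); a=snap("scene"); import pickle; pickle.dump((w,s,a),open("v6.pkl","wb"))
r,n,rot,st=wstate(); print(st["clock"],"ref",r.round(1),"nose",n.round(1),"rot",rot.round(1),st["contact_force"].round(1),st["gripper_width"],st["joints"].round(2))
go(*wpose(barpt(-215,60),YB,24)); print("pre");go(*wpose(barpt(-215,22),YB,24))
print("nose predicted",[proj(p,barpt(n[0],n[2]+2,n[1])).round() for p in(w,s,a)])
for q in "wedge_nose clip_grip fork clip_bridge".split():
  for nn,p in (("w",w),("side",s),("scene",a)): print(q,nn,[(np.round(d["pixel"],1).tolist(),round(d["score"],2)) for d in models.tip_of(p,q)][:3])
cs=s["frame"][200:310,165:290]; cw=w["frame"]; x=cv2.resize(cs,(400,352),interpolation=2); y=cv2.resize(cw[0:420,120:520],(400,420)); z=np.zeros((420,800,3),np.uint8); z[:352,:400]=x; z[:,400:]=y
cv2.imwrite("pics/v6.png",z[:,:,::-1])
E
```

```text
17.05 ref [-215.2   -0.6   59.9] nose [-67.2  -0.8  59.9] rot [ 0.   0.  -0.1] [ 0.4 -0.3 -2.1] 33.53630616040721 [ 1.05  0.14 -0.95  1.06 -0.52 -0.56]
lin [0.2, -0.5, -0.0] rot [0.0, 0.0, -0.001] | mm 1 deg 0.1
pre
lin [-2.5, -0.4, 37.9] rot [0.0, 0.0, -0.001] | mm 38 deg 0.1
nose predicted [array([284., -70.]), array([233., 254.]), array([348., 252.])]
wedge_nose w []
wedge_nose side [([233.6, 250.5], 0.82)]
wedge_nose scene [([345.5, 250.9], 0.69)]
clip_grip w [([61.1, 54.7], 0.85)]
clip_grip side [([161.2, 332.7], 0.7), ([213.9, 240.7], 0.55)]
clip_grip scene [([362.4, 375.0], 0.94), ([328.8, 253.4], 0.62)]
fork w []
fork side [([202.0, 240.6], 0.62)]
fork scene [([307.8, 273.3], 0.7)]
clip_bridge w [([88.4, 62.0], 0.85)]
clip_bridge side [([170.7, 326.6], 0.63), ([211.4, 241.2], 0.54)]
clip_bridge scene [([364.4, 363.6], 0.97), ([324.1, 261.4], 0.88), ([307.0, 272.4], 0.63)]
```

>>> arm_command --rows '[{"grip": 0,"linear": [-1,-0.5,20],"rot": [0,0,0]},{"grip": 0,"linear": [-2.5,-0.5,36],"rot": [0,0,0]},{"grip": 0,"linear": [-2.5,-0.5,36],"rot": [0,0,0]},{"grip": 0,"linear": [-2.5,-0.5,36],"rot": [0,0,0]},{"grip": 0,"linear": [-2.5,-0.5,38],"rot": [0,0,0]},{"grip": 0,"linear": [-2.5,-0.5,38],"rot": [0,0,0]}]'

```text
clock: 18.4
position: [420.1, 285.1, 112.4]
ee_rot: [0.968, -0.065, 0.242, 0.014]
contact_force: [0.7, -0.3, -2.6]
gripper_width: 33.4
grasp_force: 61.2
```

```bash
python3 - <<'E'
from kin import *
r,n,rot,st=wstate(); print(st["clock"],"ref",r.round(1),"nose",n.round(1),"rot",rot.round(1),st["contact_force"].round(1),st["wrist_torque"].round(2),st["joints"].round(2))
for h in (22,18): go(*wpose(barpt(-215,h),YB,24))
p=snap("side")
print("pred side nose/clip/lowend",[proj(p,x).round(1) for x in (barpt(n[0],n[2]+2,n[1]),barpt(0,51),barpt(27,0),barpt(-125,18))])
for q in "wedge_nose clip_grip fork".split():print(q,[(np.round(d["pixel"],1).tolist(),round(d["score"],2)) for d in models.tip_of(p,q)][:3])
E
```

```text
18.4 ref [-215.3    1.3   22.3] nose [-67.3   1.3  22.4] rot [ 0.1 -0.   0. ] [ 0.7 -0.3 -2.6] [ 0.15  1.43 -0.03] [ 0.9   0.21 -1.    1.36 -0.42 -0.75]
lin [0.3, 1.2, 0.4] rot [-0.001, -0.0, 0.0] | mm 1 deg 0.1
lin [0.0, 1.3, 4.3] rot [-0.001, -0.0, 0.0] | mm 5 deg 0.1
pred side nose/clip/lowend [array([229.1, 259. ]), array([214. , 238.3]), array([203.9, 239. ]), array([243.8, 273.9])]
wedge_nose [([229.1, 256.2], 0.74)]
clip_grip [([215.4, 239.6], 0.88)]
fork [([201.3, 239.3], 0.82)]
```

>>> arm_command --rows '[{"grip": 0,"linear": [0,1.3,1.5],"rot": [0,0,0]},{"grip": 0,"linear": [0,1.3,3],"rot": [0,0,0]},{"grip": 0,"linear": [0,1.3,4],"rot": [0,0,0]},{"grip": 0,"linear": [0,1.3,4],"rot": [0,0,0]}]'

```text
clock: 19.1
position: [422.3, 283.4, 109.0]
ee_rot: [0.968, -0.065, 0.242, 0.014]
contact_force: [-1.0, 0.3, 0.9]
gripper_width: 33.3
grasp_force: 61.8
```

```bash
python3 - <<'E'
from kin import *
r,n,rot,st=wstate(); print(st["clock"],"ref",r.round(1),"nose",n.round(1),"rot",rot.round(1),st["contact_force"].round(1),st["wrist_torque"].round(2))
E
```

```text
19.1 ref [-2.145e+02 -2.000e-01  1.830e+01] nose [-66.5  -0.2  18.4] rot [ 0.  -0.1 -0. ] [-1.   0.3  0.9] [ 0.11  0.93 -0.05]
```

Touch-down came at h ≈ 18.3 mm, matching the model. Now I slide uphill.

```bash
python3 - <<'E'
from kin import *
for t,h in ((-175,18.6),(-140,18.4),(-54,18.4)): go(*wpose(barpt(t,h),YB,24))
E
```

```text
lin [39.4, -0.2, 2.5] rot [-0.001, -0.001, -0.0] | mm 39 deg 0.1
lin [74.3, -0.2, 5.2] rot [-0.001, -0.001, -0.0] | mm 74 deg 0.1
lin [160.1, -0.1, 11.3] rot [-0.001, -0.001, -0.0] | mm 160 deg 0.1
```

>>> arm_command --rows '[{"grip": 0,"linear": [13,0,0.7],"rot": [0,0,0]},{"grip": 0,"linear": [26,0,1.5],"rot": [0,0,0]},{"grip": 0,"linear": [40,0,2.4],"rot": [0,0,0]},{"grip": 0,"linear": [52,0,3.3],"rot": [0,0,0]},{"grip": 0,"linear": [64,0,4.2],"rot": [0,0,0]},{"grip": 0,"linear": [74,0,5],"rot": [0,0,0]},{"grip": 0,"linear": [74,0,5],"rot": [0,0,0]}]'

```text
clock: 19.98
position: [489.1, 274.8, 139.4]
ee_rot: [0.968, -0.065, 0.242, 0.013]
contact_force: [-1.8, 0.9, 0.3]
gripper_width: 33.7
grasp_force: 61.5
```

```bash
python3 - <<'E'
from kin import *
r,n,rot,st=wstate(); print(st["clock"],"ref",r.round(1),"nose",n.round(1),"rot",rot.round(1),st["contact_force"].round(1),st["wrist_torque"].round(2),st["gripper_width"])
p=snap("side");a=snap("scene")
for q in "clip_grip wedge_nose".split():
  for x in(p,a): print(q,[(np.round(d["pixel"],1).tolist(),round(d["score"],2)) for d in models.tip_of(x,q)][:3])
print(proj(p,barpt(0,51)),proj(a,barpt(0,51)))
for t,h in ((-110,18.4),(-80,18.4),(-54,18.4)): go(*wpose(barpt(t,h),YB,24))
E
```

```text
19.975 ref [-140.6    0.4   18.6] nose [ 7.4  0.5 18.7] rot [ 0.1 -0.   0. ] [-1.8  0.9  0.3] [0.37 1.34 0.19] 33.66650881096137
clip_grip [([162.5, 327.6], 0.98), ([213.1, 237.2], 0.63)]
clip_grip [([326.4, 252.4], 0.89), ([361.9, 373.5], 0.76), ([263.7, 165.9], 0.48)]
wedge_nose [([211.7, 239.4], 0.96)]
wedge_nose [([317.8, 263.4], 0.82)]
[213.96272969 238.30630372] [326.20797802 254.53538357]
lin [30.6, 0.4, 2.3] rot [-0.002, -0.001, 0.001] | mm 31 deg 0.1
lin [60.5, 0.4, 4.5] rot [-0.002, -0.001, 0.001] | mm 61 deg 0.1
lin [86.5, 0.4, 6.3] rot [-0.002, -0.001, 0.001] | mm 87 deg 0.1
```

>>> arm_command --rows '[{"grip": 0,"linear": [8,0.2,0.6],"rot": [0,0,0]},{"grip": 0,"linear": [16,0.4,1.2],"rot": [0,0,0]},{"grip": 0,"linear": [24,0.4,1.8],"rot": [0,0,0]},{"grip": 0,"linear": [32,0.4,2.4],"rot": [0,0,0]},{"grip": 0,"linear": [40,0.4,3],"rot": [0,0,0]},{"grip": 0,"linear": [48,0.4,3.6],"rot": [0,0,0]},{"grip": 0,"linear": [48,0.4,3.6],"rot": [0,0,0]}]'

```text
clock: 21.15
position: [533.2, 267.7, 159.2]
ee_rot: [0.968, -0.066, 0.243, 0.014]
contact_force: [-0.5, 0.2, 5.1]
gripper_width: 33.2
grasp_force: 62.1
```

```bash
python3 - <<'E'
from kin import *
r,n,rot,st=wstate(); print(st["clock"],"ref",r.round(1),"nose",n.round(1),"rot",rot.round(1),st["contact_force"].round(1),st["wrist_torque"].round(2),st["gripper_width"])
p=snap("side");a=snap("scene")
for q in "clip_grip wedge_nose".split():
  for x in(p,a): print(q,[(np.round(d["pixel"],1).tolist(),round(d["score"],2)) for d in models.tip_of(x,q)][:3])
for X in (barpt(2,51),barpt(2,51+20)): print(proj(p,X),proj(a,X))
for t,h in ((-60,18.4),(-54,18.4)): go(*wpose(barpt(t,h),YB,24))
E
```

```text
21.15 ref [-91.7  -0.7  18.6] nose [56.3 -0.9 18.8] rot [ 0.  -0.1 -0.1] [-0.5  0.2  5.1] [ 0.09  0.59 -0.03] 33.2322314892781
clip_grip [([162.6, 330.6], 0.91), ([223.7, 236.9], 0.76)]
clip_grip [([346.6, 246.5], 0.8), ([359.7, 375.0], 0.66)]
wedge_nose [([200.3, 225.6], 0.56)]
wedge_nose [([299.8, 261.0], 0.76)]
[213.44433094 237.8065204 ] [325.58929251 254.51936302]
[214.83353126 234.83071037] [328.96778493 248.24868799]
lin [32.1, -0.7, 2.5] rot [-0.001, -0.001, -0.001] | mm 32 deg 0.1
lin [38.0, -0.7, 2.9] rot [-0.001, -0.001, -0.001] | mm 38 deg 0.1
```

```bash
python3 - <<'E'
from kin import *
p=snap("side");a=snap("scene");w=snap("wrist")
X,e=tri([(p,(223.7,236.9)),(a,(346.6,246.5))])
B=np.stack([barpt(1,0)-barpt(0,0),barpt(0,0,1)-barpt(0,0),barpt(0,1)-barpt(0,0)],1); print("clip grip in bar axes (x,lat,h)",(B.T@(X-O)).round(1),e)
X,e=tri([(p,(213.1,237.2)),(a,(326.4,252.4))]);print("earlier",(B.T@(X-O)).round(1),e)
for x in (p,a): print([(np.round(d["rect"]).tolist(),round(d["score"],2)) for d in models.spot_in(x,"clip_grip")][:3])
y=cv2.resize(p["frame"][195:295,160:285],(400,320),interpolation=2); z=cv2.resize(a["frame"][205:305,265:390],(400,320),interpolation=2); v=np.hstack([y,z])
v2=np.zeros((600,800,3),np.uint8); v2[:320]=v; v2[320:,:400]=cv2.resize(w["frame"],(400,280))
cv2.imwrite("pics/v7.png",v2[:,:,::-1])
E
```

```text
clip grip in bar axes (x,lat,h) [-27.6   9.2  96.7] 10.536604602009357
earlier [ 3.2  1.4 57.7] 1.0722927050548128
[([157.0, 300.0, 194.0, 340.0], 0.79), ([215.0, 240.0, 237.0, 263.0], 0.53)]
[([331.0, 337.0, 373.0, 390.0], 0.84), ([331.0, 238.0, 354.0, 273.0], 0.63), ([246.0, 220.0, 330.0, 277.0], 0.54)]
```

View pics/v7.png

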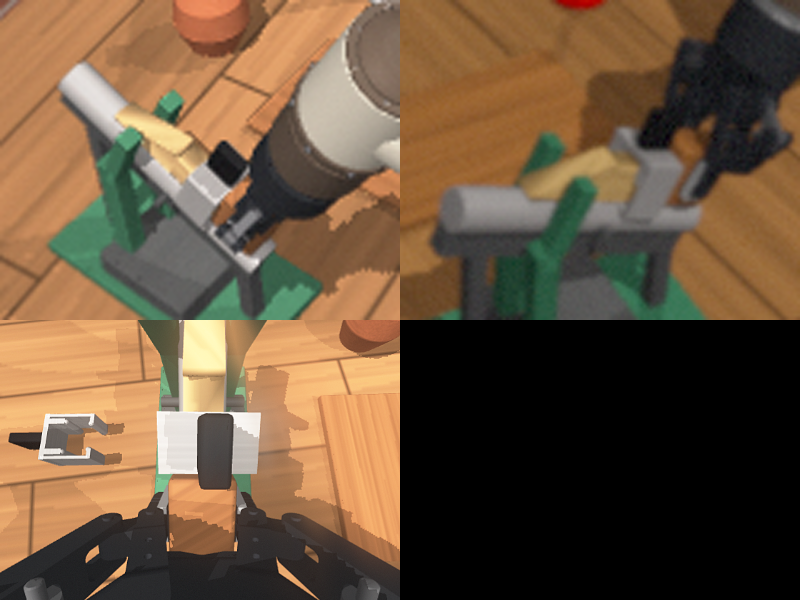

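The last picture shows the clip already snapped over the crest. It rides squarely in the wedge's seat: side crop (210,190), wrist crop (215,445). It is off the bar and behind the fork, so I lift wedge and clip together square off the bar.

```bash
python3 - <<'E'
from kin import *
P,sg=json.load(open("P.json")); q=arm.read_state()["joints"]
for n,ref,yaw,p in [("lift",barpt(-93,95),YB,24),("mid",(490,140,210),-12,12),("over",(492.7,6.4,80),-15.5,0),("lay",(492.7,6.4,12),-15.5,0)]:
    ps=wpose(ref,yaw,p); S=ik(*ps,P,sg,q0=q); print(n,ps[0].round(),[x.round(2).tolist() for x in S]); q=S[0] if S else q
go(*wpose(barpt(-92,95),YB,24))
E
```

```text
lift [501. 273. 229.] [[0.93, 0.14, -0.66, 0.74, -0.65, -0.07]]
mid [485. 141. 221.] [[0.73, 0.07, -0.58, 0.32, -0.77, 0.42]]
over [490.   7.  92.] [[0.37, 0.29, -0.58, 0.06, -0.65, 0.88]]
lay [490.   7.  24.] [[0.37, 0.4, -0.65, 0.09, -0.46, 0.85]]
lin [5.6, -1.1, -76.2] rot [-0.001, -0.001, -0.001] | mm 76 deg 0.1
```

>>> arm_command --rows '[{"grip": 0,"linear": [0.5,0,-6],"rot": [0,0,0]},{"grip": 0,"linear": [1,0,-12],"rot": [0,0,0]},{"grip": 0,"linear": [1.5,0,-20],"rot": [0,0,0]},{"grip": 0,"linear": [2,0,-30],"rot": [0,0,0]},{"grip": 0,"linear": [3,0,-42],"rot": [0,0,0]},{"grip": 0,"linear": [4,0,-54],"rot": [0,0,0]},{"grip": 0,"linear": [5,0,-66],"rot": [0,0,0]},{"grip": 0,"linear": [5.6,0,-76],"rot": [0,0,0]},{"grip": 0,"linear": [5.6,0,-76],"rot": [0,0,0]}]'

```text
clock: 22.82
position: [501.8, 272.0, 228.7]
ee_rot: [0.968, -0.065, 0.242, 0.013]
contact_force: [0.1, 0.2, -5.3]
gripper_width: 33.4
grasp_force: 61.2
```

```bash
python3 - <<'E'
from kin import *
r,n,rot,st=wstate(); print(st["clock"],"ref",r.round(1),rot.round(1),st["contact_force"].round(1),st["gripper_width"])
w=snap("wrist"); print([(np.round(d["rect"]).tolist(),round(d["score"],2)) for d in models.spot_in(w,"clip_grip")][:3],[(np.round(d["pixel"]).tolist(),round(d["score"],2)) for d in models.tip_of(w,"clip_grip")])
print("mid");go(*wpose((490,140,210),-12,12)); print("over");go(*wpose((492.7,6.4,90),-15.5,0))
E
```

```text
22.825 ref [-92.4  -0.7  94.9] [ 0.1 -0.  -0. ] [ 0.1  0.2 -5.3] 33.35593690634594
[([68.0, 141.0, 176.0, 205.0], 0.73), ([217.0, 106.0, 363.0, 226.0], 0.62)] [([98.0, 176.0], 0.97), ([291.0, 169.0], 0.63)]
mid
lin [-2.1, 131.1, 5.7] rot [-0.027, -0.208, 0.069] | mm 131 deg 12.7
over
lin [-37.6, 263.6, 121.2] rot [-0.037, -0.417, 0.132] | mm 293 deg 25.1
```

>>> arm_command --rows '[{"grip": 0,"linear": [0,12,0],"rot": [-0.002,-0.02,0.006]},{"grip": 0,"linear": [0,35,1],"rot": [-0.006,-0.055,0.018]},{"grip": 0,"linear": [-1,65,2],"rot": [-0.012,-0.1,0.033]},{"grip": 0,"linear": [-2,98,4],"rot": [-0.02,-0.155,0.05]},{"grip": 0,"linear": [-2,131,6],"rot": [-0.027,-0.208,0.069]},{"grip": 0,"linear": [-11,164,35],"rot": [-0.03,-0.26,0.085]},{"grip": 0,"linear": [-20,197,64],"rot": [-0.032,-0.312,0.1]},{"grip": 0,"linear": [-29,230,93],"rot": [-0.035,-0.365,0.116]},{"grip": 0,"linear": [-35,254,113],"rot": [-0.037,-0.4,0.127]},{"grip": 0,"linear": [-38,264,121],"rot": [-0.037,-0.417,0.132]}]'

```text
clock: 24.22
position: [489.3, 5.6, 100.4]
ee_rot: [0.99, -0.136, 0.034, 0.003]
contact_force: [0.9, 0.0, -3.8]
gripper_width: 33.6
grasp_force: 61.3
```

>>> arm_command --rows '[{"grip": 0,"linear": [0,0,0],"rot": [0,0,0]},{"grip": 0,"linear": [0,0,0],"rot": [0,0,0]}]'

```text
clock: 24.48
position: [490.5, 8.0, 102.8]
ee_rot: [0.99, -0.134, 0.036, 0.002]
contact_force: [0.9, 0.3, -4.1]
gripper_width: 33.5
grasp_force: 61.3
```

```bash
python3 - <<'E'
from kin import *
st=arm.read_state(); print(st["clock"],st["position"].round(1),st["contact_force"].round(1),st["gripper_width"])
for z in (26,12.5): go(*wpose((492.7,6.4,z),-15.5,0))
E
```

```text
24.475 [490.5   8.  102.8] [ 0.9  0.3 -4.1] 33.46278801619714
lin [-4.9, 1.3, 64.9] rot [-0.001, -0.002, 0.001] | mm 65 deg 0.2
lin [-5.9, 1.4, 78.4] rot [-0.001, -0.002, 0.001] | mm 79 deg 0.2
```

>>> arm_command --rows '[{"grip": 0,"linear": [-2,1,25],"rot": [0,0,0]},{"grip": 0,"linear": [-3.5,1,47],"rot": [0,0,0]},{"grip": 0,"linear": [-4.5,1,60],"rot": [0,0,0]},{"grip": 0,"linear": [-5,1,66],"rot": [0,0,0]},{"grip": 0,"linear": [-5.5,1,71],"rot": [0,0,0]},{"grip": 0,"linear": [-6,1,76],"rot": [0,0,0]},{"grip": 0,"linear": [-6,1,78],"rot": [0,0,0]},{"grip": 0,"linear": [-6,1,78],"rot": [0,0,0]},{"grip": 0,"linear": [-6,1,78],"rot": [0,0,0]}]'

```text
clock: 25.6
position: [489.6, 6.9, 24.0]
ee_rot: [0.99, -0.135, 0.036, 0.002]
contact_force: [0.6, -0.0, -2.6]
gripper_width: 33.1
grasp_force: 61.7
```

```bash
python3 - <<'E'
from kin import *
st=arm.read_state(); print(st["clock"],st["position"].round(1),st["contact_force"].round(1),st["wrist_torque"].round(2),st["gripper_width"]); go(*wpose((492.7,6.4,12),-15.5,0))
w=snap("wrist"); print([(np.round(d["rect"]).tolist(),round(d["score"],2)) for d in models.spot_in(w,"clip_grip")][:3],[(np.round(d["pixel"]).tolist(),round(d["score"],2)) for d in models.tip_of(w,"clip_grip")])
E
```

```text
25.6 [489.6   6.9  24. ] [ 0.6 -0.  -2.6] [0.08 0.35 0.01] 33.111127373275934
lin [0.3, -0.3, 0.4] rot [-0.001, -0.001, 0.0] | mm 1 deg 0.1
[([206.0, 123.0, 364.0, 251.0], 0.73)] [([284.0, 180.0], 0.92)]
```

>>> arm_command --rows '[{"grip": 0,"linear": [0,0,0.8],"rot": [0,0,0]},{"grip": 0,"linear": [0,0,0.8],"rot": [0,0,0]},{"grip": 1,"linear": [0,0,0.8],"rot": [0,0,0]},{"grip": 1,"linear": [0,0,0.8],"rot": [0,0,0]},{"grip": 1,"linear": [0,0,0.8],"rot": [0,0,0]},{"grip": 1,"linear": [0,0,0.8],"rot": [0,0,0]},{"grip": 1,"linear": [0,0,-40],"rot": [0,0,0]},{"grip": 1,"linear": [0,0,-90],"rot": [0,0,0]},{"grip": 1,"linear": [0,0,-140],"rot": [0,0,0]},{"grip": 1,"linear": [0,0,-160],"rot": [0,0,0]}]'

```text
clock: 27.0
position: [479.3, 9.5, 186.7]
ee_rot: [0.99, -0.134, 0.038, 0.001]
contact_force: [1.3, -0.6, -1.0]
gripper_width: 85.4
grasp_force: 0.0
```

```bash
python3 - <<'E'
from kin import *
st=arm.read_state(); print(st["clock"],st["position"].round(1),st["contact_force"].round(1),st["gripper_width"])
w=snap("wrist");p=snap("side");a=snap("scene")
import pickle; pickle.dump(w,open("w8.pkl","wb"))
g={}
for q in "clip_grip clip_bridge wedge_grip".split():
  for n,x in(("w",w),("s",p),("a",a)):
    d=models.tip_of(x,q); g[q,n]=[e["pixel"] for e in d]; print(q,n,[(np.round(e["pixel"],1).tolist(),round(e["score"],2)) for e in d][:3])
print("expected clip grip",[proj(x,(492.7+53*.9636,6.4-53*.267,12+45+23)).round(1) for x in(w,p,a)])
# dark fin mask in wrist image
m=(w["frame"].max(2)<70).astype(np.uint8); m[260:]=0
n,l,s,c=cv2.connectedComponentsWithStats(m); print([(s[i].tolist(),c[i].round(1).tolist(),cv2.minAreaRect(np.argwhere(l==i)[:,::-1].astype(np.float32))) for i in range(1,n) if s[i][4]>150])
E
```

```text
27.0 [479.3   9.5 186.7] [ 1.3 -0.6 -1. ] 85.40249199896198
clip_grip w [([282.0, 147.3], 0.76)]
clip_grip s [([163.4, 330.8], 0.75)]
clip_grip a [([363.0, 373.0], 0.86), ([293.1, 225.9], 0.54)]
clip_bridge w [([286.7, 150.2], 0.74), ([284.7, 197.5], 0.42)]
clip_bridge s [([172.5, 326.6], 0.88), ([283.2, 228.6], 0.67), ([369.6, 180.9], 0.38)]
clip_bridge a [([290.7, 227.7], 0.89), ([360.0, 363.5], 0.81)]
wedge_grip w [([286.1, 197.5], 0.59)]
wedge_grip s [([291.5, 237.0], 0.77)]
wedge_grip a [([304.7, 232.9], 0.77), ([291.3, 231.4], 0.31)]
expected clip grip [array([284. , 137.4]), array([281.6, 219. ]), array([288.1, 226.8])]
[([48, 23, 32, 103, 706], [63.6, 74.4], ((63.459285736083984, 74.01005554199219), (106.4571762084961, 6.903775691986084), 76.13031005859375)), ([0, 52, 72, 126, 3496], [37.8, 106.1], ((32.140892028808594, 114.99234771728516), (132.65586853027344, 48.313961029052734), 75.57923126220703)), ([0, 209, 41, 26, 675], [18.6, 220.3], ((18.09988021850586, 220.0359344482422), (17.59555435180664, 42.42182159423828), 74.24882507324219))]
```

```bash
python3 - <<'E'
from kin import *
import pickle; w=pickle.load(open("w8.pkl","rb")); a=snap("scene")
X,e=tri([(w,(282,147.3)),(a,(293.1,225.9))]); print(X,e)
sub=w["frame"][90:210,220:350]; V=sub.max(2).astype(int); S=V-sub.min(2)
for thr in (60,80,100,120):
  m=((V<thr)&(S<25)).astype(np.uint8); n,l,s,c=cv2.connectedComponentsWithStats(m)
  i=1+np.argmax(s[1:,4]) if n>1 else 0
  r=cv2.minAreaRect(np.argwhere(l==i)[:,::-1].astype(np.float32)); print(thr,s[i].tolist(),np.round(np.array(r[0])+[220,90],1),np.round(r[1],1),round(r[2],1))
for i in range(95,200,7): print(i," ".join("%3d"%v for v in V[i-90,30:100:3]), "|"," ".join("%3d"%v for v in S[i-90,30:100:3]))
E
```

```text
[533.75622146  -2.00581451  83.57620347] 3.640805710426583
60 [57, 76, 1, 1, 1] [277. 166.] [0. 0.] 0.0
80 [57, 47, 15, 32, 60] [278.7 154.5] [33.2 12.7] 65.1
100 [57, 39, 16, 40, 570] [284.5 148.5] [39. 15.] 90.0
120 [57, 39, 16, 40, 576] [284.5 148.5] [39. 15.] 90.0
95 212 221 199 212 218 219 207 217 250 250 251 250 250 246 251 251 176 162 159 162 166 231 225 230 | 123 129 115 125 127 126 121 128  97  96  95  94  94 100  96  96  99  92  94  93  96 135 128 132
102 229 215 203 207 215 221 209 216 245 247 249 250 250 249 248 246 181 162 164 158 165 163 230 226 | 131 126 119 121 124 131 122 128  99  99  98  96  94  97  98 100 102  93  91  92  95  92 133 131
109 217 213 205 200 213 219 218 214 182 188 197 201 202 196 194 187 163 162 162 160 163 163 238 226 | 128 123 119 114 123 128 125 127  85  87  92  93  92  90  89  87  90  91  92  88  94  91 137 131
116 214 212 213 201 210 216 220 202 253 243 226 211 204 196 176 159 158 162 160 160 160 178 230 227 | 124 124 123 117 123 124 128 121  87 103 101  95  94  88  82  72  92  91  88  89  91 104 131 131
123 212 213 218 207 204 213 219 208 246 
[... 1437 characters left out ...]
 165 161 | 117 107 120 125 120 116  59  55  67  65  61  62  59  52  52  49  47  84  83  87  88  87  93  92
179 218 188 202 214 214 223 236 233 224 212 221 227 225 228 225 227 224 193 138 155 159 160 160 164 | 126 107 116 124 123 129 131 131 128 121 125 128 127 130 129 129 128 112  74  86  89  88  90  95
186 216 202 195 213 216 205 173 227 225 226 225 228 228 218 215 214 219 201 159 153 160 161 157 165 | 125 116 111 123 126 118  98 130 129 128 131 129 130 124 123 126 129 114  89  84  93  90  89  95
193 212 218 186 207 217 211 229 227 228 227 216 214 218 221 220 218 219 202 160 153 161 164 159 165 | 124 130 110 118 126 122 133 130 130 130 125 125 128 129 127 126 129 119  89  86  92  92  90  95
```

```bash
python3 - <<'E'
from kin import *
import pickle; w=pickle.load(open("w8.pkl","rb")); P,sg=json.load(open("P.json")); q=arm.read_state()["joints"]
F=atz(w,(284.8,148.5),98); print("fin top",F, "ends",np.linalg.norm(atz(w,(285,129),98)-atz(w,(285,168.5),98)),"width",np.linalg.norm(atz(w,(277,148),98)-atz(w,(293,148),98)))
for z in (130,83): 
  p=pose((F[0],F[1],z),-15.5,0,1); go(*p); print([x.round(2).tolist() for x in ik(*p,P,sg,q0=q)])
E
```

```text
fin top [535.05758336  -5.98867545  98.        ] ends 28.833109795378526 width 11.899526067589848
lin [53.7, -0.4, 75.9] rot [-0.005, -0.07, 0.001] | mm 93 deg 4.0
[[0.29, 0.36, -0.38, -0.0, -0.84, 1.01]]
lin [50.4, -0.1, 122.8] rot [-0.005, -0.07, 0.001] | mm 133 deg 4.0
[[0.29, 0.42, -0.42, 0.0, -0.73, 1.01]]
```

>>> arm_command --rows '[{"grip": 1,"linear": [40,0,20],"rot": [0,-0.07,0]},{"grip": 1,"linear": [53,0,60],"rot": [-0.005,-0.07,0]},{"grip": 1,"linear": [53,0,76],"rot": [-0.005,-0.07,0]},{"grip": 1,"linear": [52,0,95],"rot": [-0.005,-0.07,0]},{"grip": 1,"linear": [51,0,112],"rot": [-0.005,-0.07,0]},{"grip": 1,"linear": [50.4,0,122],"rot": [-0.005,-0.07,0]},{"grip": 1,"linear": [50.4,0,122],"rot": [-0.005,-0.07,0]},{"grip": 1,"linear": [50.4,0,122],"rot": [-0.005,-0.07,0]}]'

```text
clock: 28.65
position: [535.5, -5.8, 66.1]
ee_rot: [0.991, -0.134, 0.001, -0.0]
contact_force: [0.1, 0.2, 0.4]
gripper_width: 85.4
grasp_force: 0.0
```

```bash
python3 - <<'E'
from kin import *
s=arm.read_state(); print(s["clock"],s["position"],s["contact_force"].round(1)); go(*pose((535,-6,83),-15.5,0,1))
w=snap("wrist"); sub=w["frame"][230:420,200:370]; V=sub.max(2).astype(int); m=((V>160)&(V-sub.min(2)<25)).astype(np.uint8); n,l,st,c=cv2.connectedComponentsWithStats(m); print([(st[i].tolist()) for i in range(1,n) if st[i][4]>150])
print("exp fin top px",proj(w,(535,-6,97)),[ (np.round(d["pixel"]).tolist(),d["score"]) for d in models.tip_of(w,"clip_grip")])
E
```

```text
28.65 [535.54836584  -5.84777939  66.07275383] [0.1 0.2 0.4]
lin [-0.5, 0.3, 2.1] rot [-0.001, -0.002, 0.001] | mm 2 deg 0.2
[[98, 13, 38, 52, 1423], [34, 34, 37, 30, 828]]
exp fin top px [285.64023243 297.54568008] [([286.0, 281.0], 0.87)]
```

>>> arm_command --rows '[{"grip": 0,"linear": [0,0,0],"rot": [0,0,0]},{"grip": 0,"linear": [0,0,0],"rot": [0,0,0]},{"grip": 0,"linear": [0,0,0],"rot": [0,0,0]},{"grip": 0,"linear": [0,0,0],"rot": [0,0,0]},{"grip": 0,"linear": [0,0,0],"rot": [0,0,0]},{"grip": 0,"linear": [0,0,0],"rot": [0,0,0]},{"grip": 0,"linear": [0,0,0],"rot": [0,0,0]},{"grip": 0,"linear": [0,0,0],"rot": [0,0,0]},{"grip": 0,"linear": [0,0,0],"rot": [0,0,0]},{"grip": 0,"linear": [0,0,0],"rot": [0,0,0]}]'

```text
clock: 30.0
position: [535.3, -6.0, 65.3]
ee_rot: [0.991, -0.135, 0.001, -0.0]
contact_force: [0.4, 0.7, 0.7]
gripper_width: 11.5
grasp_force: 58.6
```

>>> arm_command --rows '[{"grip": 0,"linear": [0,0,-10],"rot": [0,0,0]},{"grip": 0,"linear": [0,0,-30],"rot": [0,0,0]},{"grip": 0,"linear": [0,0,-60],"rot": [0,0,0]},{"grip": 0,"linear": [0,0,-110],"rot": [0,0,0]},{"grip": 0,"linear": [0,0,-160],"rot": [0,0,0]},{"grip": 0,"linear": [0,0,-220],"rot": [0,0,0]},{"grip": 0,"linear": [0,0,-260],"rot": [0,0,0]},{"grip": 0,"linear": [0,0,-260],"rot": [0,0,0]}]'

```text
clock: 31.0
position: [535.8, -6.0, 329.4]
ee_rot: [0.991, -0.135, 0.004, -0.002]
contact_force: [-1.1, -0.2, -1.7]
gripper_width: 11.4
grasp_force: 58.6
```

```bash
python3 - <<'E'
from kin import *
s=arm.read_state(); print(s["clock"],s["position"],s["contact_force"].round(1),s["gripper_width"],s["grasp_force"])
w=snap("wrist");p=snap("side");a=snap("scene"); import pickle; pickle.dump((w,p,a),open("v9.pkl","wb"))
for q in "clip_grip wedge_grip wedge_nose rail_mid".split():
  for n,x in(("w",w),("s",p),("a",a)): print(q,n,[(np.round(e["pixel"],1).tolist(),round(e["score"],2)) for e in models.tip_of(x,q)][:3])
print("exp wedge grip/nose",[proj(x,X).round(1).tolist() for x in(w,p,a) for X in((492.7,6.4,40),(635,-33,14))])
E
```

```text
31.0 [535.80968503  -5.98402255 329.39008521] [-1.1 -0.2 -1.7] 11.442722094581544 58.55364918708801
clip_grip w [([278.7, 283.5], 0.83)]
clip_grip s [([158.7, 330.2], 0.87), ([286.7, 157.9], 0.78), ([208.6, 246.9], 0.7)]
clip_grip a [([293.1, 154.5], 0.82), ([359.1, 373.1], 0.69)]
wedge_grip w [([3.5, 175.9], 0.59), ([286.1, 209.7], 0.56)]
wedge_grip s [([294.0, 235.2], 0.85)]
wedge_grip a [([302.1, 229.0], 0.7)]
wedge_nose w [([285.1, 104.5], 0.62)]
wedge_nose s [([265.1, 215.1], 0.62)]
wedge_nose a [([258.8, 245.7], 0.8), ([318.8, 270.2], 0.59)]
rail_mid w [([521.3, 328.0], 0.61), ([278.4, 170.9], 0.55)]
rail_mid s [([289.8, 146.8], 0.76), ([363.6, 179.1], 0.73)]
rail_mid a [([304.4, 149.5], 0.95), ([210.6, 168.2], 0.79), ([423.5, 316.4], 0.53)]
exp wedge grip/nose [[283.5, 209.2], [283.6, 101.8], [292.8, 235.2], [262.5, 217.9], [303.9, 233.1], [258.9, 248.6]]
```

```bash
python3 - <<'E'
from kin import *
import pickle; w,p,a=pickle.load(open("v9.pkl","rb")); P,sg=json.load(open("P.json")); q=arm.read_state()["joints"]
print(tri([(p,(289.8,146.2)),(a,(211.5,169))]))
for yaw in (-80,100):
  ps=pose((658,-274,350),yaw,0,1); print(yaw,[x.round(2).tolist() for x in ik(*ps,P,sg,n=15)]); go(*ps)
print(q)
E
```

```text
(array([ 657.30889147, -280.30615862,  171.26169662]), np.float64(6.972051664291196))
-80 [[-0.17, 0.51, 0.44, 0.0, -1.51, 0.34]]
lin [190.1, 225.4, -5.8] rot [-0.001, -0.0, 1.126] | mm 295 deg 64.5
100 [[-0.17, 0.51, 0.44, 0.0, -1.51, -2.8]]
lin [190.1, 225.4, -5.8] rot [0.0, -0.001, -2.015] | mm 295 deg 115.5
[ 2.91910047e-01  1.76216114e-01 -4.81453072e-02 -7.39255181e-05
 -1.34555636e+00  1.00894150e+00]
```

>>> arm_command --rows '[{"grip": 0,"linear": [27,32,-2],"rot": [0,0,0.14]},{"grip": 0,"linear": [54,64,-4],"rot": [0,0,0.3]},{"grip": 0,"linear": [82,97,-5],"rot": [0,0,0.46]},{"grip": 0,"linear": [110,130,-6],"rot": [0,0,0.62]},{"grip": 0,"linear": [138,163,-6],"rot": [0,0,0.78]},{"grip": 0,"linear": [160,190,-6],"rot": [0,0,0.94]},{"grip": 0,"linear": [180,213,-6],"rot": [0,0,1.08]},{"grip": 0,"linear": [190,225,-6],"rot": [0,0,1.126]},{"grip": 0,"linear": [190,225,-6],"rot": [0,0,1.126]},{"grip": 0,"linear": [190,225,-6],"rot": [0,0,1.126]}]'

```text
clock: 33.0
position: [657.8, -272.7, 331.6]
ee_rot: [0.767, -0.642, 0.0, -0.001]
contact_force: [0.2, -0.6, -1.7]
gripper_width: 11.6
grasp_force: 58.7
```

```bash
python3 - <<'E'
from kin import *
s=arm.read_state(); print(s["clock"],s["position"],s["joints"].round(2),s["gripper_width"])
w=snap("wrist"); import pickle; pickle.dump(w,open("w10.pkl","wb")); save(w,"w10.png")
for q in("rail_mid","clip_grip"): print([(np.round(e["pixel"],1).tolist(),round(e["score"],2)) for e in models.tip_of(w,q)],[(np.round(e["rect"],1).tolist(),round(e["score"],2)) for e in models.spot_in(w,q)])
print("exp rail ends",[proj(w,X).round() for X in((674,-355,180),(645,-195,180))])
# gray low-sat bright pixels per row
f=w["frame"]; V=f.max(2).astype(int); m=((V-f.min(2)<22)&(V>110))
for r in range(0,420,20):
  xs=np.where(m[r])[0]; rr=np.split(xs,np.where(np.diff(xs)>2)[0]+1) if len(xs) else []
  print(r,[(int(u[0]),int(u[-1])) for u in rr if len(u)>3])
E
```

```text
33.0 [ 657.8103215  -272.70002093  331.55913569] [-0.17  0.5   0.44 -0.   -1.51  0.34] 11.556700109295628
[([282.0, 190.1], 0.97)] [([289.3, 332.1, 303.7, 344.1], 0.67), ([447.8, 172.7, 559.3, 372.5], 0.6), ([257.7, 82.5, 308.8, 225.0], 0.58)]
[([280.8, 280.1], 0.71)] [([228.0, 207.0, 336.7, 335.1], 0.69)]
exp rail ends [array([282., 105.]), array([282., 271.])]
0 [(16, 19)]
20 []
40 []
60 []
80 []
100 [(262, 304)]
120 [(260, 305)]
140 [(0, 17), (278, 288)]
160 [(278, 282), (285, 289)]
180 [(23, 32), (283, 289)]
200 [(275, 294)]
220 [(237, 328)]
240 [(231, 270), (295, 334)]
260 [(232, 240), (254, 265), (300, 310), (324, 333)]
280 [(254, 262), (303, 310)]
300 []
320 []
340 []
360 []
380 []
400 []
```

```bash
python3 - <<'E'
from h import *
import pickle; w=pickle.load(open("w10.pkl","rb")); f=w["frame"].astype(int); V=f.max(2); S=V-f.min(2)
print("   "," ".join("%3d"%c for c in range(262,308,2)))
for r in (60,70,80,90,100,110,120,135,150,165,180,190,200,338): print("%3d"%r," ".join("%3d"%v for v in S[r,262:308:2]))
E
```

```text
262 264 266 268 270 272 274 276 278 280 282 284 286 288 290 292 294 296 298 300 302 304 306
 60  97  97  98  98  99 100  95  91  86  89  91  84  81  86  84  84  85  85  86  89  88  89  88
 70  97  99 100  99  99  96  91  87  90  89  87  85  82  84  83  85  87  88  87  89  89  89  85
 80  97  99  99 100  96  93  89  86  89  87  86  82  83  87  86  88  88  87 100 121 121 120 122
 90 120 121 127  98  29  12  17  15  14  15  15  15  16  15  15  15  14  55  90 125 122 117 119
100   1   8  10   8  10   8  12  17  19  17  17  17  18  17  17  16  17  16  21   8   7  14 127
110  10  10  10  10  11   9   9  18  19  19  16  18  19  19  18  18  19  18  14   8   9   9   4
120  10  12  12  13  12  12  11  18  20  20  19  19  18  18  18  17  17  19   7  10  10   3 129
135 121 121 121 118 123 103  20  14  20  21  20  20  21  18  35  34  95  87  96 122 119 120 120
150 121 121 120 120 121 121 121 124  15  19  19  21  22  16  83  88  87  87  99 121 121 121 121
165 121 121 120 119 122 117 122 127   8  20  21  21  21  18  64  88  87  92 105 121 121 121 122
180 122 121 121 118 121 121 121 126   4  21  23  10  12  19  44  90  90 125 120 118 121 120 119
190 121 121 119 121 121 121 119 124  34  17  12   9  12  18  43  89 125 122 120 121 120 118 119
200 119 119 121 121 124  81  23  12  17  21  13  10  11  17  16  14  14  77  94 123 121 120 119
338 119 134 132 136 135 137 134 135 135 134 134 134 126 121 128 102  98  98  97  98 100   7   5
```

```bash
python3 - <<'E'
from kin import *
import pickle; w=pickle.load(open("w10.pkl","rb"))
print("foot",atz(w,(283,108),4), "row92 z0/180",atz(w,(283,92),180), atz(w,(283,135),180))
A=atz(w,(283.3,150),180);B=atz(w,(284.0,190),180);print(A,B,np.degrees(np.arctan2(*(A-B)[1::-1])))
for z in(180,120,60,0): print(z,proj(w,(671,-360,z)),proj(w,(645,-200,z)))
st=arm.read_state(); C=R.from_quat(st["ee_rot"]).as_matrix(); print("tool x az",np.degrees(np.arctan2(C[1,0],C[0,0])),"cam",w["E"][:3,:3][2].round(2))
p,a=snap("side"),snap("scene")
print([(np.round(e["rect"],1).tolist(),round(e["score"],2)) for x in(p,a) for e in models.spot_in(x,"rail_mid")])
print("pred rail ends side/scene",[proj(x,X).round(1).tolist() for x in(p,a) for X in((671,-360,180),(645,-200,180))])
E
```

```text
foot [ 674.27878189 -362.69193759    4.        ] row92 z0/180 [ 675.07760486 -366.15969236  180.        ] [ 668.5412578  -329.62389516  180.        ]
[ 665.87954063 -316.32955246  180.        ] [ 658.54875196 -279.22601199  180.        ] -78.82364374506575
180 [286.27852944 100.0734096 ] [283.33613461 266.92622423]
120 [285.65991531 104.74410688] [283.23545663 245.59230276]
60 [285.22265139 108.0456089 ] [283.16144598 229.91128405]
0 [284.89718699 110.5030084 ] [283.10474806 217.89956234]
tool x az -79.90315672712467 cam [-0.04  0.26 -0.97]
[([274.7, 133.6, 304.2, 198.6], 0.93), ([343.7, 165.9, 374.8, 242.6], 0.77), ([191.8, 159.4, 243.4, 230.2], 0.93), ([279.4, 138.6, 331.0, 205.9], 0.89), ([202.2, 120.2, 222.1, 148.2], 0.54)]
pred rail ends side/scene [[296.8, 130.7], [282.8, 155.1], [197.5, 158.5], [227.4, 179.9]]
```

The rail runs at azimuth −79.3° with its middle at about (659.5, −284).

```bash
python3 - <<'E'
from kin import *
P,sg=json.load(open("P.json")); q=arm.read_state()["joints"]
for z in (260,205,195): ps=(np.array([659.5,-284,z]),pose((0,0,0),-79.3,0,1)[1]); go(*ps); print([x.round(2).tolist() for x in ik(*ps,P,sg,q0=q)])
E
```

```text
lin [10.8, 0.4, 71.5] rot [-0.001, 0.0, -0.011] | mm 72 deg 0.7
[[-0.18, 0.53, 0.32, -0.0, -1.36, 0.37]]
lin [10.8, 0.5, 126.5] rot [-0.001, 0.0, -0.011] | mm 127 deg 0.7
[[-0.18, 0.56, 0.23, -0.0, -1.24, 0.37]]
lin [10.8, 0.5, 136.5] rot [-0.001, 0.0, -0.011] | mm 137 deg 0.7
[[-0.18, 0.57, 0.22, -0.0, -1.22, 0.37]]
```

>>> arm_command --rows '[{"grip": 0,"linear": [11,0.5,30],"rot": [0,0,-0.011]},{"grip": 0,"linear": [11,0.5,60],"rot": [0,0,-0.011]},{"grip": 0,"linear": [11,0.5,75],"rot": [0,0,-0.011]},{"grip": 0,"linear": [11,0.5,75],"rot": [0,0,-0.011]},{"grip": 0,"linear": [11,0.5,75],"rot": [0,0,-0.011]}]'

```text
clock: 34.08
position: [660.2, -284.8, 258.1]
ee_rot: [0.77, -0.638, 0.002, -0.001]
contact_force: [0.5, 0.3, -1.1]
gripper_width: 11.2
grasp_force: 58.7
```

```bash
python3 - <<'E'
from kin import *
s=arm.read_state(); print(s["clock"],s["position"],s["contact_force"].round(1))
w=snap("wrist"); f=w["frame"].astype(int); V=f.max(2); S=V-f.min(2)
print("exp rail px",[proj(w,np.array([659.5,-284,180])+t*np.array([.186,-.983,0])).round(1).tolist() for t in(20,40,60,80)], "tool axis line",[proj(w,s["position"]+R.from_quat(s["ee_rot"]).as_matrix()@[x,0,75]).round(1).tolist() for x in (20,60)])
for r in range(60,200,10):
  xs=np.where((S[r]<40)&(V[r]>100))[0]; rr=np.split(xs,np.where(np.diff(xs)>2)[0]+1) if len(xs) else []
  print(r,[(int(u[0]),int(u[-1])) for u in rr if len(u)>3 and 200<u[0]<360])
go((659.5,-284,196),pose((0,0,0),-79.3,0,1)[1])
E
```

```text
34.075 [ 660.22331307 -284.78168329  258.0683477 ] [ 0.5  0.3 -1.1]
exp rail px [[284.9, 192.8], [284.9, 165.1], [284.9, 136.0], [285.0, 105.5]] tool axis line [[283.8, 192.3], [283.8, 134.6]]
60 []
70 []
80 []
90 [(279, 288)]
100 [(263, 305)]
110 [(257, 310)]
120 [(256, 312)]
130 [(258, 310)]
140 [(264, 304)]
150 [(277, 292)]
160 [(277, 292)]
170 [(277, 292)]
180 [(277, 292)]
190 [(277, 292)]
lin [-1.0, 0.8, 62.2] rot [-0.004, -0.002, -0.001] | mm 62 deg 0.2
```

The rail is centred under the clip to within 1 mm, so I lower it.

>>> arm_command --rows '[{"grip": 0,"linear": [0,0.5,20],"rot": [0,0,0]},{"grip": 0,"linear": [0,0.5,38],"rot": [0,0,0]},{"grip": 0,"linear": [0,0.5,50],"rot": [0,0,0]},{"grip": 0,"linear": [0,0.5,57],"rot": [0,0,0]},{"grip": 0,"linear": [0,0.5,57],"rot": [0,0,0]},{"grip": 0,"linear": [0,0.5,57],"rot": [0,0,0]}]'

```text
clock: 34.88
position: [659.5, -284.8, 200.2]
ee_rot: [0.77, -0.638, 0.001, -0.001]
contact_force: [0.2, -1.2, -1.1]
gripper_width: 11.6
grasp_force: 58.8
```

```bash
python3 - <<'E'
from kin import *
s=arm.read_state(); print(s["clock"],s["position"],s["contact_force"].round(1),s["wrist_torque"].round(2))
E
```

```text
34.875 [ 659.49884934 -284.77936203  200.21377148] [ 0.2 -1.2 -1.1] [ 0.04 -0.   -0.02]
```

>>> arm_command --rows '[{"grip": 0,"linear": [0,0,1.5],"rot": [0,0,0]},{"grip": 0,"linear": [0,0,3],"rot": [0,0,0]},{"grip": 0,"linear": [0,0,4],"rot": [0,0,0]},{"grip": 0,"linear": [0,0,4],"rot": [0,0,0]}]'

```text
clock: 35.38
position: [659.0, -284.6, 195.1]
ee_rot: [0.77, -0.638, 0.0, -0.0]
contact_force: [0.1, 0.7, -2.2]
gripper_width: 11.4
grasp_force: 58.8
```

>>> arm_command --rows '[{"grip": 0,"linear": [0,0,1],"rot": [0,0,0]},{"grip": 0,"linear": [0,0,2],"rot": [0,0,0]},{"grip": 0,"linear": [0,0,2],"rot": [0,0,0]}]'

```text
clock: 35.75
position: [659.1, -284.6, 193.4]
ee_rot: [0.77, -0.638, 0.0, -0.0]
contact_force: [-0.2, 0.4, -1.3]
gripper_width: 11.5
grasp_force: 59.0
```

>>> arm_command --rows '[{"grip": 0,"linear": [0,0,1],"rot": [0,0,0]},{"grip": 0,"linear": [0,0,2],"rot": [0,0,0]},{"grip": 0,"linear": [0,0,2],"rot": [0,0,0]}]'

```text
clock: 36.12
position: [659.4, -284.9, 193.3]
ee_rot: [0.77, -0.638, 0.001, -0.001]
contact_force: [-1.5, 0.3, 4.2]
gripper_width: 10.9
grasp_force: 59.8
```

It made contact at z ≈ 193.3, so the clip rests on the rail. I ease off, release and retreat.

>>> arm_command --rows '[{"grip": 0,"linear": [0,0,-1.2],"rot": [0,0,0]},{"grip": 0,"linear": [0,0,-1.2],"rot": [0,0,0]},{"grip": 0.2,"linear": [0,0,-1.2],"rot": [0,0,0]},{"grip": 0.4,"linear": [0,0,-1.2],"rot": [0,0,0]},{"grip": 0.6,"linear": [0,0,-1.2],"rot": [0,0,0]},{"grip": 0.6,"linear": [0,0,-1.2],"rot": [0,0,0]},{"grip": 0.6,"linear": [0,0,-1.2],"rot": [0,0,0]}]'

```text
clock: 37.0
position: [659.0, -284.6, 192.4]
ee_rot: [0.77, -0.638, 0.0, -0.0]
contact_force: [0.4, 0.5, -0.4]
gripper_width: 51.3
grasp_force: 0.0
```

>>> arm_command --rows '[{"grip": 0.7,"linear": [0,0,-20],"rot": [0,0,0]},{"grip": 0.7,"linear": [0,0,-50],"rot": [0,0,0]},{"grip": 0.7,"linear": [0,0,-90],"rot": [0,0,0]},{"grip": 0.7,"linear": [0,0,-130],"rot": [0,0,0]},{"grip": 0.7,"linear": [0,0,-150],"rot": [0,0,0]},{"grip": 0.7,"linear": [0,0,-150],"rot": [0,0,0]}]'

```text
clock: 37.75
position: [659.4, -284.8, 344.7]
ee_rot: [0.77, -0.638, 0.002, -0.001]
contact_force: [-0.4, 0.7, -0.9]
gripper_width: 60.1
grasp_force: 0.0
```

```bash
python3 - <<'E'
from kin import *
s=arm.read_state(); print(s["clock"],s["position"],s["contact_force"].round(1),s["gripper_width"])
w=snap("wrist");p=snap("side");a=snap("scene")
for q in "clip_grip clip_bridge clip_lips wedge_grip wedge_nose bottle_pot_c bowl mug".split():
  for n,x in(("w",w),("s",p),("a",a)): print(q,n,[(np.round(e["pixel"],1).tolist(),round(e["score"],2)) for e in models.tip_of(x,q)][:3])
m=np.array([659.4,-284.9,0])
print("exp grip,bridge,lips",[[proj(x,m+[0,0,z]).round(1).tolist() for z in(209,186,143)] for x in (w,p,a)])
f=w["frame"].astype(int); V=f.max(2); S=V-f.min(2); m=((V<105)&(S<30)).astype(np.uint8); m[:, :180]=0; m[:,400:]=0; m[350:]=0
n,l,st,c=cv2.connectedComponentsWithStats(m)
print([(st[i].tolist(),cv2.minAreaRect(np.argwhere(l==i)[:,::-1].astype(np.float32))) for i in range(1,n) if st[i][4]>100])
E
```

```text
37.75 [ 659.41935368 -284.82716216  344.68190219] [-0.4  0.7 -0.9] 60.051718515290645
clip_grip w [([280.1, 201.8], 0.68)]
clip_grip s [([162.6, 329.7], 0.86), ([289.2, 135.9], 0.62)]
clip_grip a [([210.6, 160.6], 0.62), ([362.0, 376.1], 0.58)]
clip_bridge w [([284.6, 196.5], 0.75), ([270.2, 316.5], 0.2)]
clip_bridge s [([171.5, 325.6], 0.75), ([287.2, 142.6], 0.73), ([369.5, 182.1], 0.41)]
clip_bridge a [([358.2, 365.5], 0.9), ([211.7, 165.6], 0.75), ([215.1, 249.9], 0.7)]
clip_lips w [([283.7, 189.8], 0.93)]
clip_lips s [([290.5, 153.9], 0.71), ([182.1, 310.1], 0.67)]
clip_lips a [([214.8, 178.9], 0.59), ([345.2, 348.0], 0.55), ([214.7, 168.2], 0.41)]
wedge_grip w [([349.1, 362.0], 0.97), ([272.6, 318.5], 0.7)]
wedge_grip s [([291.2, 236.7], 0.95), ([290.0, 152.7], 0.67), ([226.5, 197.2], 0.6)]
wedge_grip a [([304.8, 230.7], 0.93)]
wedge_nose w [([270.9, 318.5], 0.78)]
wedge_nose s [([261.1, 217.0], 0.89)]
wedge_nose a [([259.6, 247.3], 0.79), ([317.4, 270.9], 0.57)]
bottle_pot_c w []
bottle_pot_c s [([227.4, 193.8], 0.61)]
bottle_pot_c a [([215.6, 251.6], 0.85)]
bowl w []
bowl s [([258.7, 363.2], 0.88)]
bowl a [([427.3, 314.7], 0.76)]
mug w [([493.1, 121.1], 0.96)]
mug s [([368.9, 182.2], 0.62)]
mug a [([265.3, 165.5], 0.88)]
exp grip,bridge,lips [[[284.2, 200.6], [284.2, 195.4], [284.2, 187.4]], [[290.6, 135.2], [290.4, 140.3], [290.2, 149.7]], [[210.2, 160.7], [210.8, 166.7], [211.9, 177.6]]]
[([276, 184, 14, 39, 517], ((282.5, 203.0), (38.0, 13.0), 90.0)), ([180, 251, 40, 99, 2670], ((199.5, 300.0), (98.0, 39.0), 90.0)), ([345, 251, 55, 99, 2726], ((372.0, 300.0), (98.0, 54.0), 90.0)), ([223, 347, 41, 3, 104], ((243.0, 348.0), (40.0, 2.0), -0.0)), ([302, 347, 40, 3, 103], ((321.5, 348.0), (2.0, 39.0), 90.0))]
```

The clip hangs astride the rail, fin up: wrist (282,203), side (289,136) and scene (211,161) all match the expected pixels. The wedge lies on its board and the pots have not moved. I'll confirm the clip is steady and hand in.

>>> arm_command --rows '[{"grip": 0.7,"linear": [0,0,0],"rot": [0,0,0]},{"grip": 0.7,"linear": [0,0,0],"rot": [0,0,0]},{"grip": 0.7,"linear": [0,0,0],"rot": [0,0,0]},{"grip": 0.7,"linear": [0,0,0],"rot": [0,0,0]}]'

```text
clock: 39.6
position: [658.9, -284.6, 342.5]
ee_rot: [0.77, -0.638, 0.0, -0.0]
contact_force: [-0.3, 0.3, 0.3]
gripper_width: 59.8
grasp_force: 0.0
```

```bash
python3 - <<'E'
from kin import *
w=snap("wrist"); d=[e["pixel"] for e in models.tip_of(w,"clip_grip")]; print(d)
print(job.job_done())
E
```

```text
[[270.2, 317.5], [277.9, 203.6]]
the job is handed in; nothing more can be done
None
```

I handed the job in at about 40 s: the wedge freed the clip from the bar and lies flat on its board, the clip hangs fin up astride the steel rail, the pots are where they were, and the gripper is open and clear; no verdict came back.

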